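# Change over to the blue pipette

### The job

Change the bench over from the yellow tips to the blue pipette with light fingertip pushes only: grip and lift nothing. Push the open lid of the yellow tip box over and press it fully shut so the tips stay clean; and on the nearer of the two revolving pipette stands, the left one, gently push one of the arms or hanging pipettes round until the pipette with the blue button hangs straight in front of the column, towards the front edge of the bench on your side. Do not shove the box away or whirl the head; leave everything else where it is and finish clear of everything, with the head at rest.

Things in the scene. Friction and masses are not known exactly. Their poses are not given: they have to be found in the camera images.
- stand: The nearer, left one of two revolving pipette stands, fixed to the bench: pale round foot 193 mm across, up to 28 mm high, column 54 mm thick, and on it a revolving head with six forks and a blue top. Origin: centre of the foot's underside, on the turning axis. Its x is parallel to world x (away from the robot), y to the left, z up; the front edge of the bench lies towards -x.
- stand_axis (a point): Point on the turning axis, 300 mm above the bench. The head's six forks, 60 deg apart, lie at z = 0.296 to 0.309; their two prongs reach 88 mm from the axis. An empty fork is 35 mm wide at its mouth and free inwards to 50 mm from the axis; between forks the arms are closed to about 79 mm. The hub above is 80 mm across up to z = 0.383, its blue top as wide up to z = 0.406.
- stand_head (a joint): Turn of the head about the vertical axis, rad, counter-clockwise from above positive, no end stop. The blue pipette is straight in front at 0.785 (and at 0.785 plus or minus whole turns, 7.069). The bearing has light friction (about 1 N at the arm tips) and the head stops within a few degrees when it is let go.
- blue_pipette (a point): The pipette with the blue button, upright in a fork (lower end 103 mm, button's top 360 mm above the bench). The point lies 74 mm from the axis in its widest part, the collar: z = 0.309 to 0.328, 44 mm wide across the arm, reaching 11 mm outside and 27 mm inside of the point. The handle below, down to z = 0.203, is 30 mm wide.
- black_pipette (a point): The pipette with the black button, same shape and same point as on the blue one, 60 deg clockwise from the blue one, seen from above. The pipettes sit firmly in their forks. Counter-clockwise from blue: 60 deg empty fork, 120 deg yellow button, 180 deg grey button, 240 deg empty fork, 300 deg black. A fingertip of up to 30 mm goes into an empty fork and can take the head round by it.
- tip_box_centre (a point): Loose box of yellow pipette tips, dark blue base 81 x 118 x 54 mm, 0.5 kg, standing on the bench within 0.35 rad of square, hinge away from the robot. The point is the middle of the base, 25 mm above the bench; its x axis points from the front to the hinged back, y along the long side, z up. The hinge line runs along y, 41 mm towards +x and 52 mm above the bench.
- yellow_tips_lid (a joint): Clear lid of the yellow tip box, rad: 0 shut; starts near 1.9, leaning back past upright. A shallow cover, 80 mm from hinge to front edge, 118 mm wide, 33 mm deep. Pushed from behind it swings over to the front; push slowly, or the box slides. Its hinge is stiff: the lid stays about where it is left or sinks slowly, so press it down (a few N) until fully shut. Shut, its top is 84 mm above the bench.
- lid_edge (a point): Middle of the outer front edge of the lid. While the lid is open this is its highest and rearmost part, 114 to 122 mm above the bench and 52 to 62 mm behind the hinge line.
- plate: Bystander: loose 96-well plate with a silver foil seal, 86 x 127 x 18 mm, lying on the bench. Origin at the centre of its underside.
- timer: Bystander: loose pale grey lab timer lying on its back, 70 x 64 x 19 mm. Origin at the centre of its underside.
- media: Bystander: loose clear media bottle with a blue cap, 70 mm across, 139 mm tall. Origin at the centre of its underside.
Mind the look-alikes: they are no part of the job. There is more than one size of the part that bears tip_box_centre; the job needs the larger.

How it is judged (in metres and radians):
At the end, for the whole second after the job is handed in: The blue pipette hangs in front of the column within 19 mm sideways (15 degrees) of straight to the front edge, the head at rest; the lid of the yellow tip box is shut (below 0.08 rad), and the box is level and within 70 mm of where it stood (x of blue_pipette in the frame of stand below -0.05 m and y of blue_pipette in the frame of stand between -0.019 and 0.019 m and velocity of joint stand_head between -0.05 and 0.05 rad/s and value of joint yellow_tips_lid below 0.08 rad and angle between tip_box_centre's own z axis and vertical below 0.1 rad and distance of tip_box_centre from where it was at the start of the episode below 0.07 m); the robot touches nothing.
It fails at once if the tip box is lifted or tipped (25 mm up, or 0.35 rad) (height (world z) of tip_box_centre above 0.05 m or angle between tip_box_centre's own z axis and vertical above 0.35 rad).
It fails at once if the fingers grip or press the pipette stand or its pipettes with more than 30 N (contact force between the fingers and stand above 30 N).
It fails at once if the head is whirled round faster than 4 rad/s (velocity of joint stand_head above 4 rad/s or velocity of joint stand_head below -4 rad/s).
It fails at once if the plate, timer or bottle is moved by more than 30 mm (distance of any of plate, timer, media from where it was at the start of the episode above 0.03 m).
It also fails if it takes over 72 s, if anything falls off the work surface, if the arm or the gripper's body presses on something with over 40 N, if the wrist force passes 120 N, or if a joint passes its speed limit or range.

### The arm

A 6-joint arm with a two-finger parallel gripper is mounted at the origin on a cart in front of the work surface, level with it; the furniture and walls round the work are solid. World frame = base frame: x ahead of the robot, y to its left, z up, the work surface at z = 0. Lengths are in mm, angles in rad, forces in N, time in s.
With the tool pointing down it reaches from about 375 to 975 mm from the base axis. Payload 3.8 kg.
Tool frame: the origin (TCP) lies on the front face of the gripper's body, between the roots of the fingers; the fingertips stand 73 mm ahead of it and the grasp point (between the pads) lies 54 mm ahead of it; z points along the fingers, x is the direction in which the jaws open and shut, and the axes are right-handed (so a half turn about z gives the same grasp; the last joint's range is limited). The gripper opens to 85 mm and grips with 20 to 120 N. Pads are 22 mm wide; open, the fingers measure 114 mm over their backs; the gripper's body (76 mm by 85 mm) begins 54 mm behind the grasp point. The pads swing forward as they close: fully open they stand 13 mm farther back than shut.
Start: joints at [1.157, 0.264, 1.604, -0, 1.274, -0.037], TCP at [248.362, 627.643, 303.88] pointing down, gripper open.
Joint ranges: [-2.63, 2.63], [-0.94, 2.18], [0.31, 2.57], [-1.31, 4.45], [0, 2.66], [-2.55, 2.55]. Speed limits (rad/s): [2.57, 2.57, 3.14, 3.14, 3.14, 3.14].

### API

Orientations are given as [roll, pitch, yaw] about the fixed x, y, z axes, in that order (R = Rz(yaw) Ry(pitch) Rx(roll)).
In Python, from plant import get_state, capture, camera_params, ticket gives the robot as it stands.
- The arm moves only by the tool apply_moves, never from a script. Its argument "commands" is a list that holds one entry, the list of rows, each a list of 7 numbers: the gripper's target within -1 to 1 (fully open at 1, half-way at 0, shut at -1), then the shift along the tool's x, y, z normalised to -1 to 1, where 1 is 0.075 m, then the turn, a rotation vector about the tool's x, y, z normalised to -1 to 1, where 1 is 6 degrees. In form: [[[claw, x, y, z, wx, wy, wz], ...]]. A call has exactly 10 rows; each row shifts and turns the commanded pose from where the row before left it, along the tool's axes as they then stand; what a row does not reach is not made up. A row lasts 1/10 s, in which the tool goes at most 50 mm and 8.59 degrees, less where a joint would pass 70% of its speed; a pose out of reach is approached as far as the arm can. A call with a number of a shift or a turn outside -1 to 1 is refused whole. A call with a gripper value outside its range is refused whole. The fingers move at their own pace and stop on an object; the grip force is fixed at half the most. Time passes only in rows, so rows that do not move let the fingers close, or fill a call up. It gives the time, the measured TCP pose, the force and the opening at its end, in the units of the state.
- get_state(): the state, without advancing time (a new reading comes with each control period).
- capture(name): name is "scene" or "top" or "wrist"; returns the picture (420x560x3 uint8, blue, green, red); there is no depth.
- camera_params(name): a dict with "intrinsics" (3x3 intrinsics, pixels), "rvec" (rotation vector, rad) and "tvec" (3), from world to camera coordinates, as OpenCV has them; the wrist camera has in their place "T_tool_cam" (4x4, takes a point from camera to tool coordinates, whose origin is the TCP and whose axes are the tool frame's). Camera axes: x right, y down, z forward; pixel columns grow to the right and rows downward; lengths in mm; the calibration is good to about 2 mm. A picture is of the moment at which its call begins: read the wrist's pose just before it. camera_params takes no time and is no camera call.
- ticket.finish_job(): hands the job in, once; it reports no verdict.
The state is a dict: "t": time; "qpos": joint angles; "joint_velocities": joint speeds; "joint_torque": joint torques, N m; "tool_pos": TCP position; "ee_rot": TCP orientation; "ft_force": force on the tool from outside, world axes, zero at the start; "torque": the same for the moment, N m; "opening": finger opening in mm.
Only numpy, scipy, OpenCV 4.12 (cv2) and the standard library are available. Lean on these libraries where they do the work, as an engineer would, in place of code of your own. Each camera call takes 0.05 s, during which the arm holds its last target.

## Working session

There is one attempt and no reset: what is moved stays moved. The work goes in short steps, Python scripts to look and compute and a tool call to move; the robot and the scene stay as the last step left them, time stands still between calls to the robot, and variables do not carry over. Pictures are saved under pics/ and viewed, and the job is handed in when it is done.

Besides the shell and the picture viewer there is one more tool, called by a JSON object that holds its "api" and its "payload", one argument or row to a line. apply_moves: Moves the arm, as the interface text tells. Its arguments: {"type":"object","properties":{"commands":{"type":"array"}},"required":["commands"]}

```bash
mkdir -p pics; ls
python3 - <<'E'
from plant import get_state,capture,camera_params
import cv2
s=get_state();print(s)
for n in("scene","top","wrist"):
    cv2.imwrite(f"pics/{n}0.png",capture(n));print(n,camera_params(n))
E
```

```text
pics
{'t': 0.0, 'qpos': array([ 1.15708405e+00,  2.64714642e-01,  1.60541652e+00, -1.92685358e-05,
        1.27371009e+00, -3.68754958e-02]), 'joint_velocities': array([ 0.00150767, -0.0007782 ,  0.00131657, -0.00094366, -0.00095289,
       -0.00015943]), 'joint_torque': array([ 5.98661227e-04, -5.15117598e+01, -3.67316401e+01,  7.81681297e-05,
        1.29019990e-02,  2.75185581e-07]), 'tool_pos': array([248.13988702, 627.09808141, 302.56484754]), 'ee_rot': array([-3.14152815e+00,  2.24774338e-03,  1.19396528e+00]), 'ft_force': array([ 0.19497005, -0.87594678, -1.21250351]), 'torque': array([-0.06490314, -0.05589207, -0.00886407]), 'opening': 85.47586874935024}
scene {'intrinsics': array([[488.74260501,   0.        , 277.99699375],
       [  0.        , 488.74260501, 205.9245916 ],
       [  0.        ,   0.        ,   1.        ]]), 'rvec': array([ 2.27856554, -0.87000389,  0.34230329]), 'tvec': array([-419.90677318,  319.92940236, 1322.7300343 ])}
top {'intrinsics': array([[380.98813387,   0.        , 281.19808317],
       [  0.        , 380.98813387, 206.33563253],
       [  0.        ,   0.        ,   1.        ]]), 'rvec': array([ 2.15996935, -2.19975946,  0.03184004]), 'tvec': array([ -42.16404639,  492.41927287, 1289.25131235])}
wrist {'intrinsics': array([[299.50265047,   0.        , 278.56676304],
       [  0.        , 299.50265047, 213.280111  ],
       [  0.        ,   0.        ,   1.        ]]), 'T_tool_cam': array([[ 9.99999945e-01, -1.40701670e-04, -3.00295115e-04,
         9.50272201e-01],
       [ 2.26590340e-04,  9.51083545e-01,  3.08933713e-01,
        -7.88695573e+01],
       [ 2.42138253e-04, -3.08933764e-01,  9.51083525e-01,
        -6.91529682e+01],
       [ 0.00000000e+00,  0.00000000e+00,  0.00000000e+00,
         1.00000000e+00]])}
```

View pics/scene0.png

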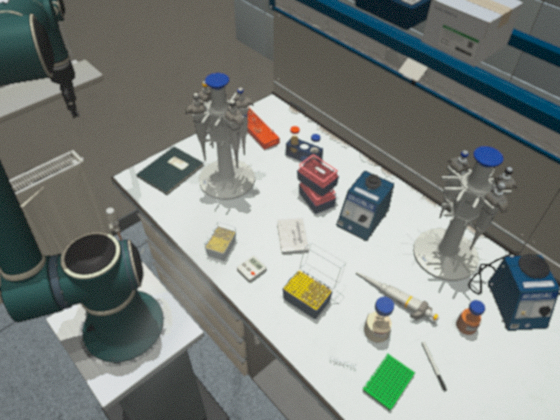

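View pics/top0.png

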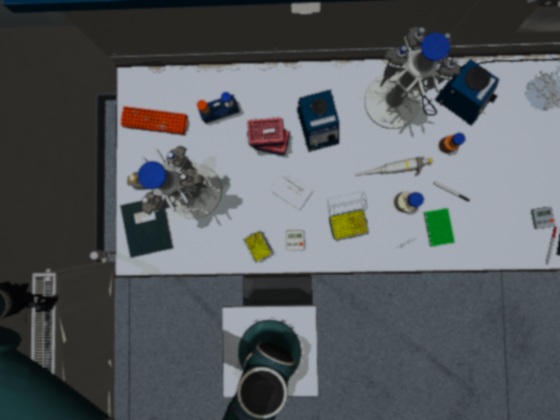

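View pics/wrist0.png

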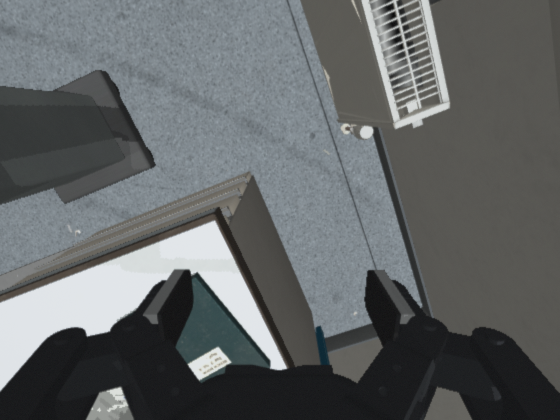

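The scene view shows the near stand at about (225,150), the larger yellow box with its open lid at (307,290), a small look-alike box at (221,240), the timer at (252,268), the bottle at (380,318) and the plate at (390,382). I'll zoom in on the stand and the box.

```bash
cat > h.py <<'E'
import numpy as np,cv2
from plant import get_state,capture,camera_params
from scipy.spatial.transform import Rotation as Ro
def cam(n,s=None):
    p=camera_params(n);K=p['intrinsics']
    if n=='wrist':
        s=s or get_state()
        T=np.eye(4);T[:3,:3]=Ro.from_euler('xyz',s['ee_rot']).as_matrix();T[:3,3]=s['tool_pos']
        W=T@p['T_tool_cam'];W=np.linalg.inv(W);return K,W[:3,:3],W[:3,3]
    return K,cv2.Rodrigues(p['rvec'])[0],p['tvec']
def proj(c,X):
    K,R,t=c;x=(np.atleast_2d(X)@R.T+t)@K.T;return x[:,:2]/x[:,2:]
def ray(c,uv):
    K,R,t=c;d=R.T@np.linalg.solve(K,[uv[0],uv[1],1]);return -R.T@t,d/np.linalg.norm(d)
def onz(c,uv,z):
    o,d=ray(c,uv);return o+d*(z-o[2])/d[2]
def tri(c1,a,c2,b):
    o1,d1=ray(c1,a);o2,d2=ray(c2,b);A=np.stack([d1,-d2],1);k=np.linalg.lstsq(A,o2-o1,rcond=None)[0]
    p,q=o1+k[0]*d1,o2+k[1]*d2;return (p+q)/2,np.linalg.norm(p-q)
def crop(src,x,y,w,h,f,out):
    im=cv2.imread(src) if isinstance(src,str) else src
    cv2.imwrite(out,cv2.resize(im[y:y+h,x:x+w],None,fx=f,fy=f,interpolation=cv2.INTER_CUBIC))
E
python3 - <<'E'
from h import *
crop('pics/scene0.png',170,60,110,150,5,'pics/a.png') if 0 else None
crop('pics/scene0.png',170,65,100,80,7,'pics/a.png')
crop('pics/top0.png',115,130,110,90,7,'pics/b.png')
crop('pics/scene0.png',270,235,90,85,7,'pics/c.png')
crop('pics/top0.png',310,180,80,70,8,'pics/d.png')
ct=cam('top')
def blob(n,lo,hi,box):
    im=cv2.imread(f'pics/{n}0.png');x,y,w,h=box
    m=cv2.inRange(cv2.cvtColor(im,cv2.COLOR_BGR2HSV)[y:y+h,x:x+w],lo,hi)
    N,l,st,ce=cv2.connectedComponentsWithStats(m)
    return [(st[i].tolist(),(ce[i]+[x,y]).round(1).tolist()) for i in range(1,N) if st[i,4]>5]
for n,b in(('top',(115,130,110,90)),('scene',(170,60,100,80))): print(n,blob(n,(105,120,60),(130,255,255),b))
E
```

```text
top [([23, 32, 28, 27, 614], [151.5, 175.1])]
scene [([36, 13, 23, 15, 270], [216.8, 80.0])]
```

View pics/a.png

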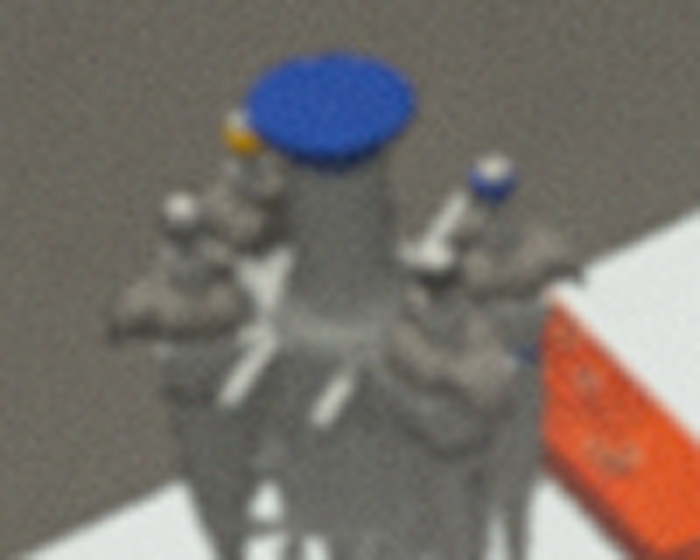

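View pics/b.png

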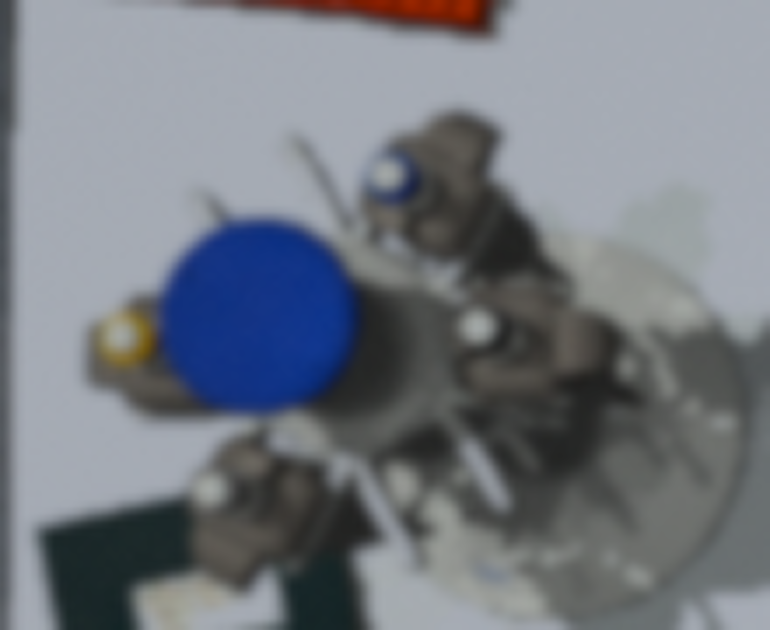

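View pics/c.png

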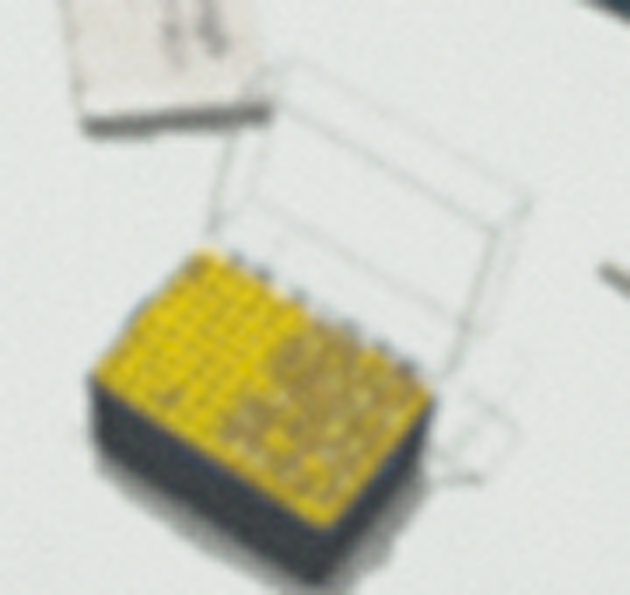

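View pics/d.png

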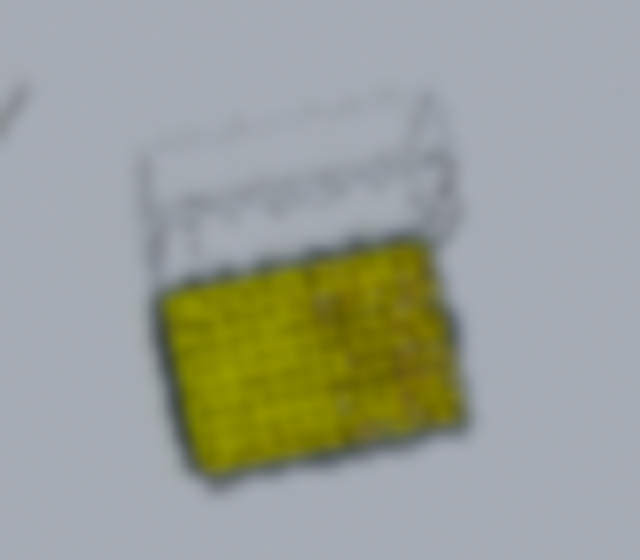

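Run:
```python
from h import *
ct,cs=cam('top'),cam('scene')
ax=onz(ct,(151.5,175.1),406);print('axis top',ax, 'scene', onz(cs,(216.8,80),406))
for n,p in dict(blue=(391,175),yel=(125,337),grey=(210,490),black=(480,327)).items():
    P=onz(ct,np.array(p)/7+[115,130],358)-ax;print(n,np.hypot(*P[:2]),np.degrees(np.arctan2(P[1],P[0])))
# foot
print('foot', onz(ct,(115+440/7+0,130+420/7),20))
# box: top face corners of yellow (z~54)
C=np.array([[160,292],[430,240],[468,428],[205,478]])/8+[310,180]
Pc=np.array([onz(ct,c,54) for c in C]);print(Pc.round(0),Pc.mean(0))
C2=np.array([[207,250],[432,398],[325,527],[95,378]])/7+[270,235]
Ps=np.array([onz(cs,c,54) for c in C2]);print(Ps.round(0),Ps.mean(0))
# lid rear edge
for a,b in(((290,60),(145,150)),((530,200),(430,90))):
    print('lid',tri(cs,np.array(a)/7+[270,235],ct,np.array(b)/8+[310,180]))
for n,uv,z in(('timer',(295,240),19),('small',(259,247),40),('paper',(292,192),10),('bottle',(409,202),139),('plate',(439,227),18),('pipette tip',(357,174),10),('pip end',(430,161),10),('brown',(452,143),80),('book',(147,228),10),('red',(268,135),40),('bluebox',(320,120),80)):
    print(n,onz(ct,uv,z).round(0))
```

```text
axis top [551.08496942 250.99184163 406.        ] scene [546.93699588 244.4980245  406.        ]
blue 65.84577558057842 -29.04659012823977
yel 65.76515692575384 89.79497526203919
grey 65.90489298858819 148.58478223506236
black 64.47430195243658 -88.98264633691116
foot [554.10919543 302.64613337  20.        ]
[[ 453. -212.   54.]
 [ 472. -324.   54.]
 [ 395. -337.   54.]
 [ 376. -229.   54.]] [ 423.85535821 -275.47578375   54.        ]
[[ 450. -218.   54.]
 [ 468. -326.   54.]
 [ 397. -339.   54.]
 [ 376. -232.   54.]] [ 422.66407906 -278.63731165   54.        ]
lid (array([ 507.17946126, -202.02769101,  114.62075716]), np.float64(0.6318339970867393))
lid (array([ 527.9759671 , -313.33704203,  116.68941199]), np.float64(0.5111127361603802))
timer [376. -96.  19.]
small [356.  25.  40.]
paper [540. -89.  10.]
bottle [ 490. -446.  139.]
plate [ 412. -580.   18.]
pipette tip [ 598. -313.   10.]
pip end [ 637. -562.   10.]
brown [ 682. -609.   80.]
book [426. 413.  10.]
red [733. -11.  40.]
bluebox [ 769. -185.   80.]
```

The turning axis is near (549,248). From above, blue is at −29°, black at −89° and the empty forks at 31° and −149°, so blue needs about −151° (clockwise) to reach the front.

- **Head:** lower the closed fingers between blue and black, then sweep clockwise, pushing on black's collar.
- **Tip box:** its centre is near (423,−277) with yaw about 9.6°. I'll follow the lid's arc from behind.

Next is a planning helper.

```bash
cat > plan.py <<'E'
from h import *
def plan(wps,claw=-1,s=None,pose=None):
    """wps: (x,y,z,yawdeg,n) tool down; prints rows"""
    if pose is None:
        s=s or get_state();p=np.array(s['tool_pos']);R=Ro.from_euler('xyz',s['ee_rot'])
    else: p,R=np.array(pose[:3],float),Ro.from_euler('xyz',[np.pi,0,np.radians(pose[3])])
    rows=[]
    for x,y,z,yw,n in wps:
        y0=R.as_euler('xyz')[2];dy=(np.radians(yw)-y0+np.pi)%(2*np.pi)-np.pi
        Rt0=R;p0=p.copy()
        for i in range(n):
            f=(i+1)/n
            tp=p0+f*(np.array([x,y,z])-p0)
            tR=Ro.from_euler('xyz',[np.pi,0,y0+f*dy])
            d=np.round(R.inv().apply(tp-p)/75,3);w=np.round(np.degrees((R.inv()*tR).as_rotvec())/6,2)
            rows.append([claw]+(d+0).tolist()+(w+0).tolist())
            p=p+R.apply(d*75);R=R*Ro.from_rotvec(np.radians(w*6))
    for k in range(0,len(rows),10): print('CALL',k//10);print(str(rows[k:k+10]).replace(' ',''))
    print('end',p,np.degrees(R.as_euler('xyz')))
E
python3 -c "
from plan import *
plan([(248,627,520,68.4,5),(596,169,520,121,12),(596,169,520,121,3)])"
```

```text
CALL 0
[[-1,-0.002,0.0,-0.579,0.0,0.02,0.0],[-1,0.0,0.0,-0.579,0.0,0.0,0.0],[-1,-0.001,-0.001,-0.579,0.0,0.0,0.0],[-1,-0.001,0.0,-0.58,0.0,0.0,0.0],[-1,0.0,0.0,-0.579,0.0,0.0,0.0],[-1,-0.331,0.547,0.0,0.0,0.0,-0.73],[-1,-0.372,0.52,0.0,0.0,0.0,-0.73],[-1,-0.41,0.49,0.0,0.0,0.0,-0.73],[-1,-0.447,0.457,-0.001,0.0,0.0,-0.73],[-1,-0.48,0.422,0.0,0.0,0.0,-0.73]]
CALL 1
[[-1,-0.511,0.383,0.0,0.0,0.0,-0.73],[-1,-0.539,0.344,0.0,0.0,0.0,-0.73],[-1,-0.563,0.302,0.0,0.0,0.0,-0.73],[-1,-0.585,0.257,0.0,0.0,0.0,-0.73],[-1,-0.603,0.213,0.0,0.0,0.0,-0.73],[-1,-0.617,0.165,0.0,0.0,0.0,-0.73],[-1,-0.628,0.118,-0.001,0.0,0.0,-0.73],[-1,0.0,0.0,0.0,0.0,0.0,0.0],[-1,0.0,0.0,0.0,0.0,0.0,0.0],[-1,0.0,0.0,0.0,0.0,0.0,0.0]]
end [595.98101533 169.03031841 520.03155367] [ 1.79989417e+02 -1.56875836e-02  1.20972994e+02]
```

{"api": "apply_moves", "payload": {
  "commands": [
    [[-1,0,0,-0.58,0,0,0],[-1,0,0,-0.58,0,0,0],[-1,0,0,-0.58,0,0,0],[-1,0,0,-0.58,0,0,0],[-1,0,0,-0.58,0,0,0],[-1,-0.33,0.55,0,0,0,-0.73],[-1,-0.37,0.52,0,0,0,-0.73],[-1,-0.41,0.49,0,0,0,-0.73],[-1,-0.45,0.46,0,0,0,-0.73],[-1,-0.48,0.42,0,0,0,-0.73]]
  ]
}}

```text
t: 1.15
tool_pos: [394.4, 435.0, 521.0]
ee_rot: [-3.141, 0.0, 1.58]
ft_force: [0.3, 0.3, -0.5]
opening: 0.1
```

{"api": "apply_moves", "payload": {
  "commands": [
    [[-1,-0.51,0.38,0,0,0,-0.73],[-1,-0.54,0.34,0,0,0,-0.73],[-1,-0.56,0.3,0,0,0,-0.73],[-1,-0.585,0.257,0,0,0,-0.73],[-1,-0.6,0.21,0,0,0,-0.73],[-1,-0.617,0.165,0,0,0,-0.73],[-1,-0.628,0.118,0,0,0,-0.73],[-1,0,0,0,0,0,0],[-1,0,0,0,0,0,0],[-1,0,0,0,0,0,0]]
  ]
}}

```text
t: 2.15
tool_pos: [595.2, 170.5, 521.2]
ee_rot: [-3.141, -0.001, 2.111]
ft_force: [0.8, 0.4, 0.3]
opening: 0.1
```

```bash
python3 -c "
from plan import *
s=get_state();print(s['t'],s['tool_pos'],np.degrees(s['ee_rot']),s['ft_force'],s['qpos'],s['opening'])
cv2.imwrite('pics/w1.png',capture('wrist'))
cv2.imwrite('pics/t1.png',capture('top'))
crop('pics/t1.png',115,130,110,90,6,'pics/t1c.png')
plan([(596,169,386,121,10)])"
```

```text
2.15 [595.15119972 170.53669725 521.18041298] [-1.79975048e+02 -4.74079945e-02  1.20975401e+02] [0.78569766 0.35315875 0.33154788] [ 2.38542046e-01  1.05028947e-01  1.40090610e+00  6.61816025e-04
  1.63631953e+00 -1.87283409e+00] 0.12600887031426256
CALL 0
[[-1,-0.003,0.0,0.181,0.0,0.0,0.0],[-1,-0.004,0.0,0.181,0.0,0.0,0.0],[-1,-0.003,-0.001,0.181,0.0,0.0,0.0],[-1,-0.003,0.0,0.18,0.0,0.0,0.0],[-1,-0.003,0.0,0.181,0.0,0.0,0.01],[-1,-0.004,0.0,0.181,0.0,0.0,0.0],[-1,-0.003,-0.001,0.181,0.0,0.0,0.0],[-1,-0.003,0.0,0.181,0.0,0.0,0.0],[-1,-0.004,0.0,0.181,0.0,0.0,0.0],[-1,-0.003,0.0,0.18,0.0,0.0,0.0]]
end [596.01361038 169.00673178 386.02745192] [ 1.79982994e+02 -1.87565516e-02  1.21003694e+02]
```

View pics/w1.png

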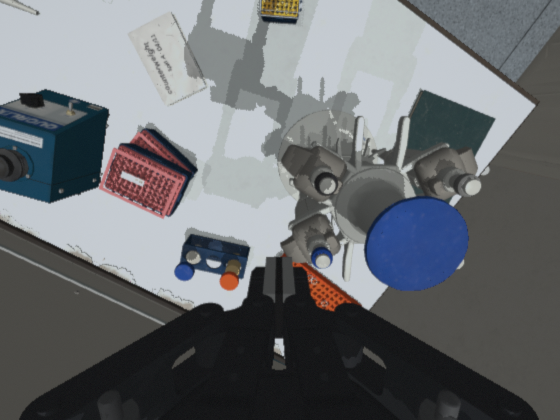

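View pics/t1c.png

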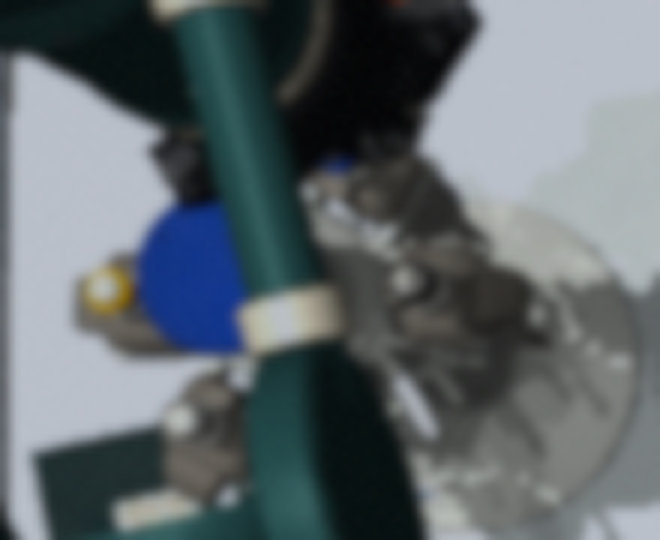

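The wrist view shows the blue button at (322,258), the black button at (326,183) and the hub top at (417,243). I'll refine the axis from this view.

```bash
python3 -c "
from h import *
s=get_state();c=cam('wrist',s)
im=cv2.imread('pics/w1.png');m=cv2.inRange(cv2.cvtColor(im,cv2.COLOR_BGR2HSV),(105,150,60),(125,255,255))
m[:, :350]=0
N,l,st,ce=cv2.connectedComponentsWithStats(m);i=1+st[1:,4].argmax();print(st[i])
(cx,cy),ax,a=cv2.fitEllipse(max(cv2.findContours(m,0,1)[0],key=cv2.contourArea));print(cx,cy,ax)
A=onz(c,(cx,cy),406);print(A)
for n,uv in(('blue',(323,261)),('black',(326,185)),('grey',(471,186))):
  P=onz(c,uv,355);d=P-A;print(n,P,np.hypot(*d[:2]),np.degrees(np.arctan2(d[1],d[0])))
for z in (309,360,386+73-146): print(proj(c,[[596,169,z]]))
print(proj(c,[[*s['tool_pos'][:2],s['tool_pos'][2]-73]]))
"
```

```text
[ 366  196  102   94 7423]
416.3719482421875 243.14077758789062 (89.35062408447266, 104.03604888916016)
[549.47150134 251.98736254 406.        ]
blue [610.80110016 226.3582587  355.        ] 66.46932115743105 -22.679624085795155
black [553.1714152 190.8499451 355.       ] 61.24927079457935 -86.53679814295155
grey [493.71721897 291.21363275 355.        ] 68.17067021387476 144.87146021784008
[[275.76149137 200.20634617]]
[[275.23109939 216.98727592]]
[[275.72634105 201.31845781]]
[[278.10777527 270.66212342]]
```

```bash
python3 -c "
from plan import *
p=camera_params('wrist');T=np.linalg.inv(p['T_tool_cam']);K=p['intrinsics']
for d in (60,73,86):
  for y in (-11,11):
    for x in (-14.5,14.5):
      X=T@[x,y,d,1];u=K@X[:3];print(d,y,x,(u[:2]/u[2]).round(0))
plan([(598,172,470,122,4),(598.5,172.5,387,122,16)])
"
```

```text
60 -11 -14.5 [248. 264.]
60 -11 14.5 [308. 264.]
60 11 -14.5 [249. 303.]
60 11 14.5 [307. 303.]
73 -11 -14.5 [250. 252.]
73 -11 14.5 [306. 252.]
73 11 -14.5 [251. 289.]
73 11 14.5 [305. 289.]
86 -11 -14.5 [252. 242.]
86 -11 14.5 [304. 242.]
86 11 -14.5 [253. 277.]
86 11 14.5 [303. 277.]
CALL 0
[[-1,-0.003,0.01,0.172,0.0,0.0,-0.04],[-1,-0.003,0.011,0.172,0.0,0.0,-0.04],[-1,-0.003,0.01,0.172,0.0,0.0,-0.04],[-1,-0.003,0.011,0.172,0.0,0.0,-0.04],[-1,0.0,0.001,0.069,0.0,0.0,0.0],[-1,0.0,0.0,0.069,0.0,0.0,0.0],[-1,0.0,0.001,0.07,0.0,0.0,0.0],[-1,0.0,0.0,0.069,0.0,0.0,0.0],[-1,0.0,0.001,0.069,0.0,0.0,0.0],[-1,0.001,0.0,0.069,0.0,0.0,0.0]]
CALL 1
[[-1,0.0,0.001,0.069,0.0,0.0,0.0],[-1,0.0,0.0,0.07,0.0,0.0,0.0],[-1,0.0,0.001,0.069,0.0,0.0,0.0],[-1,0.0,0.0,0.069,0.0,0.0,0.0],[-1,0.0,0.001,0.069,0.0,0.0,0.0],[-1,0.0,0.0,0.069,0.0,0.0,0.0],[-1,0.0,0.001,0.069,0.0,0.0,0.0],[-1,0.0,0.0,0.07,0.0,0.0,0.0],[-1,0.0,0.001,0.069,0.0,0.0,0.0],[-1,0.0,0.0,0.069,0.0,0.0,0.0]]
end [598.49208478 172.46069691 387.00416183] [ 1.79982663e+02 -1.84508565e-02  1.22023694e+02]
```

The closed tips appear about 73 mm ahead of the TCP, as specified. Now I'll descend into the gap.

{"api": "apply_moves", "payload": {
  "commands": [
    [[-1,0,0.01,0.172,0,0,-0.04],[-1,0,0.01,0.172,0,0,-0.04],[-1,0,0.01,0.172,0,0,-0.04],[-1,0,0.01,0.172,0,0,-0.04],[-1,0,0,0.11,0,0,0],[-1,0,0,0.11,0,0,0],[-1,0,0,0.11,0,0,0],[-1,0,0,0.11,0,0,0],[-1,0,0,0.11,0,0,0],[-1,0,0,0.11,0,0,0]]
  ]
}}

```text
t: 3.25
tool_pos: [598.3, 171.3, 419.8]
ee_rot: [3.141, 0.0, 2.128]
ft_force: [0.7, 0.3, -0.1]
opening: 0.0
```

{"api": "apply_moves", "payload": {
  "commands": [
    [[-1,0,0,0.07,0,0,0],[-1,0,0,0.07,0,0,0],[-1,0,0,0.07,0,0,0],[-1,0,0,0.07,0,0,0],[-1,0,0,0.07,0,0,0],[-1,0,0,0.07,0,0,0],[-1,0,0,0.03,0,0,0],[-1,0,0,0,0,0,0],[-1,0,0,0,0,0,0],[-1,0,0,0,0,0,0]]
  ]
}}

```text
t: 4.25
tool_pos: [599.1, 170.4, 386.3]
ee_rot: [3.141, 0.002, 2.127]
ft_force: [3.3, -2.7, -0.8]
opening: -0.1
```

```bash
cat > arc.py <<'E'
from plan import *
def arc(phis,r,z,A=(549.5,250.5)):
    w=[]
    for f in phis:
        a=np.radians(f);w.append((A[0]+r*np.cos(a),A[1]+r*np.sin(a),z,(f+180+180)%360-180,1))
    return w
E
python3 -c "
from arc import *
s=get_state();print(s['t'],s['tool_pos'],np.degrees(s['ee_rot']),s['ft_force'])
cv2.imwrite('pics/w2.png',capture('wrist'))
cv2.imwrite('pics/s2.png',capture('scene'));crop('pics/s2.png',150,40,130,140,4,'pics/s2c.png')
plan(arc(np.arange(-60,-90,-3),92,387))"
```

```text
4.25 [599.06324327 170.38519482 386.34574989] [1.79960004e+02 1.35909428e-01 1.21884028e+02] [ 3.27564254 -2.73574142 -0.76782618]
CALL 0
[[-1,0.03,-0.037,-0.009,0.01,0.02,0.31],[-1,0.002,-0.064,0.001,0.0,0.0,0.5],[-1,0.002,-0.064,0.0,0.0,0.0,0.5],[-1,0.001,-0.065,0.0,0.0,0.0,0.5],[-1,0.002,-0.064,0.0,0.0,0.0,0.5],[-1,0.002,-0.064,0.0,0.0,0.0,0.5],[-1,0.002,-0.064,0.0,0.0,0.0,0.5],[-1,0.001,-0.064,0.0,0.0,0.0,0.5],[-1,0.002,-0.065,0.0,0.0,0.0,0.5],[-1,0.002,-0.064,0.0,0.0,0.0,0.5]]
end [554.29545393 158.65061901 386.97242052] [-1.79991919e+02  2.43553678e-02  9.30251997e+01]
```

View pics/w2.png

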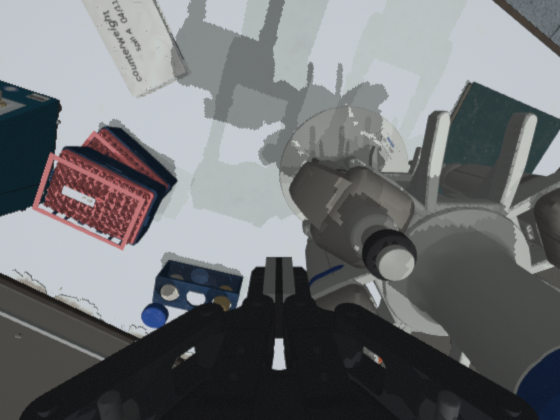

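View pics/s2c.png

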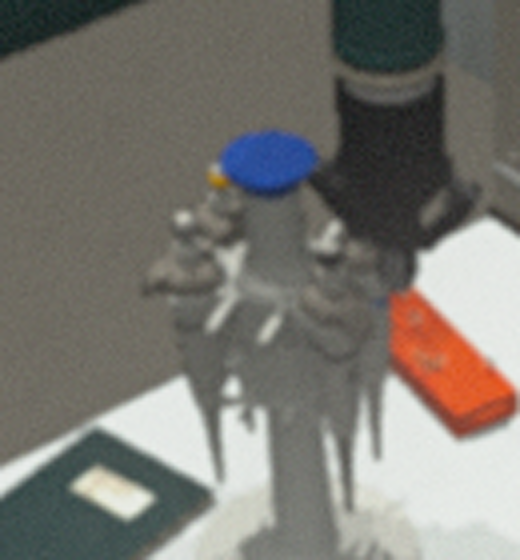

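A 4 N outward force suggests the wide knuckles are touching the hub. I'll tilt the tool about 20° so its body leans away from the column, and plan by fingertip position from here on.

```bash
cat > plan2.py <<'E'
from h import *
L=np.array([0,0,73.])
def RR(yaw,tilt,roll=0): return Ro.from_euler('z',yaw,degrees=True)*Ro.from_euler('x',180,degrees=True)*Ro.from_euler('y',tilt,degrees=True)
def plan(wps,claw=-1,dec=3):
    """wps: (tipx,tipy,tipz,yaw,tilt,n)"""
    s=get_state();R=Ro.from_euler('xyz',s['ee_rot']);p=np.array(s['tool_pos'])
    print('now t',round(s['t'],2),'tcp',p.round(1),'tip',(p+R.apply(L)).round(1),'F',np.round(s['ft_force'],1))
    rows=[]
    for x,y,z,yw,tl,n in wps:
        t0=p+R.apply(L);R0=R;Re=RR(yw,tl);rv=(R0.inv()*Re).as_rotvec()
        for i in range(n):
            f=(i+1)/n;tR=R0*Ro.from_rotvec(rv*f)
            tp=t0+f*(np.array([x,y,z])-t0)-tR.apply(L)
            d=np.round(R.inv().apply(tp-p)/75,dec)+0;w=np.round(np.degrees((R.inv()*tR).as_rotvec())/6,2)+0
            rows.append([claw]+d.tolist()+w.tolist())
            if max(abs(w))>1 or np.linalg.norm(d)>.66: print('!!',rows[-1])
            p=p+R.apply(d*75);R=R*Ro.from_rotvec(np.radians(w*6))
    while len(rows)%10: rows.append([claw]+[0]*6)
    for k in range(0,len(rows),10): print('CALL',k//10);print(str(rows[k:k+10]).replace(' ','').replace('.0,',',').replace('.0]',']'))
    print('end tip',p+R.apply(L),'rot',np.degrees(R.as_euler('xyz')))
def arc(phis,r,z,tilt,A=(549.5,250.5)):
    return [(A[0]+r*np.cos(np.radians(f)),A[1]+r*np.sin(np.radians(f)),z,f+180,tilt,1) for f in phis]
E
python3 -c "
from plan2 import *
a=arc([-58],96,314,0)[0];b=arc([-58],90,313,20)[0]
plan([(*a[:5],2),(*b[:5],8)])"
```

```text
now t 4.35 tcp [599.1 170.4 386.4] tip [599.2 170.2 313.4] F [ 3.2 -3.3  0.4]
CALL 0
[[-1,-0.012,0.003,-0.004,0,0.01,-0.01],[-1,-0.012,0.003,-0.004,0.01,0.01,-0.01],[-1,-0.032,0,0.003,0,0.42,0],[-1,-0.033,0,0.003,0,0.41,0],[-1,-0.032,0,0.003,0,0.42,0],[-1,-0.033,0,0.004,0,0.42,0],[-1,-0.033,0,0.004,0,0.42,0],[-1,-0.033,0,0.005,0,0.41,0],[-1,-0.033,0,0.005,0,0.42,0],[-1,-0.034,0,0.005,0,0.42,0]]
end tip [597.18119307 174.15625181 313.02217481] rot [-179.97769707  -20.02156514  121.9975881 ]
```

{"api": "apply_moves", "payload": {
  "commands": [
    [[-1,-0.04,0,0,0,0,0],[-1,-0.04,0,0,0,0,0],[-1,-0.033,0,0.003,0,0.42,0],[-1,-0.033,0,0.003,0,0.42,0],[-1,-0.033,0,0.003,0,0.42,0],[-1,-0.033,0,0.004,0,0.42,0],[-1,-0.033,0,0.004,0,0.42,0],[-1,-0.033,0,0.005,0,0.42,0],[-1,-0.033,0,0.005,0,0.42,0],[-1,-0.033,0,0.005,0,0.42,0]]
  ]
}}

```text
t: 5.35
tool_pos: [611.5, 150.1, 381.2]
ee_rot: [3.141, -0.354, 2.128]
ft_force: [-0.7, -0.3, -0.1]
opening: 0.1
```

```bash
python3 -c "
from plan2 import *
cv2.imwrite('pics/w3.png',capture('wrist'))
plan(arc(np.arange(-61,-90,-3),89,313,20))"
```

```text
now t 5.4 tcp [611.8 149.2 380.1] tip [598.3 170.7 311.7] F [ 0.8 -1.1  0.1]
CALL 0
[[-1,0.071,-0.068,0.006,-0.18,-0.06,0.45],[-1,0.002,-0.08,0,-0.17,0,0.47],[-1,0.002,-0.079,0.001,-0.17,0,0.47],[-1,0.002,-0.08,0.001,-0.17,0,0.47],[-1,0.002,-0.079,0,-0.17,0,0.47],[-1,0.002,-0.08,0.001,-0.17,0,0.47],[-1,0.001,-0.079,0.001,-0.17,0,0.47],[-1,0.002,-0.08,0,-0.17,0,0.47],[-1,0.002,-0.08,0.001,-0.17,0,0.47],[-1,0.002,-0.079,0.001,-0.17,0,0.47]]
end tip [552.5866518  161.52580055 312.98414235] rot [-179.96701618  -19.98973684   91.97110466]
```

View pics/w3.png

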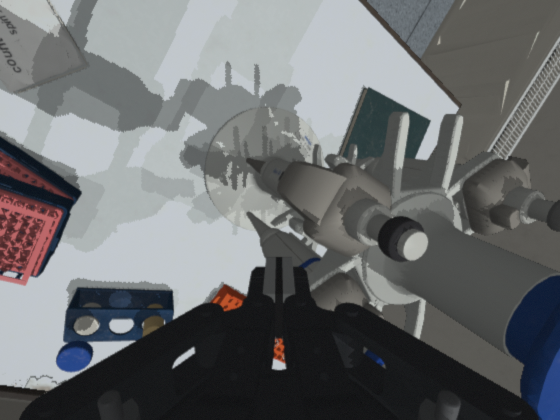

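The contact is gone and the tip sits between the two pipettes. Start the sweep.

{"api": "apply_moves", "payload": {
  "commands": [
    [[-1,0.06,-0.068,0.006,-0.18,0,0.45],[-1,0.002,-0.08,0,-0.17,0,0.47],[-1,0.002,-0.08,0,-0.17,0,0.47],[-1,0.002,-0.08,0,-0.17,0,0.47],[-1,0.002,-0.08,0,-0.17,0,0.47],[-1,0.002,-0.08,0,-0.17,0,0.47],[-1,0.002,-0.08,0,-0.17,0,0.47],[-1,0.002,-0.08,0,-0.17,0,0.47],[-1,0.002,-0.08,0,-0.17,0,0.47],[-1,0.002,-0.08,0,-0.17,0,0.47]]
  ]
}}

```text
t: 6.4
tool_pos: [552.9, 136.7, 382.8]
ee_rot: [-3.141, -0.352, 1.604]
ft_force: [0.2, 0.1, 0.6]
opening: 0.1
```

```bash
python3 -c "
from plan2 import *
cv2.imwrite('pics/w4.png',capture('wrist'))
plan(arc(np.arange(-91,-120,-3),89,313,20))"
```

```text
now t 6.45 tcp [551.9 136.8 383. ] tip [551.  161.9 314.5] F [-1.9 -0.1 -0.9]
CALL 0
[[-1,-0.008,-0.059,0.017,-0.17,-0.02,0.44],[-1,0.002,-0.079,0.001,-0.18,0,0.47],[-1,0.002,-0.08,0.001,-0.17,0,0.47],[-1,0.002,-0.079,0,-0.17,0,0.47],[-1,0.002,-0.08,0.001,-0.17,0,0.47],[-1,0.002,-0.08,0.001,-0.17,0,0.47],[-1,0.002,-0.079,0,-0.17,0,0.47],[-1,0.002,-0.08,0.001,-0.17,0,0.47],[-1,0.002,-0.079,0.001,-0.17,0,0.47],[-1,0.002,-0.08,0.001,-0.18,0,0.47]]
end tip [507.74407638 171.93549617 312.98093071] rot [179.97455413 -20.02162207  61.99457008]
```

View pics/w4.png

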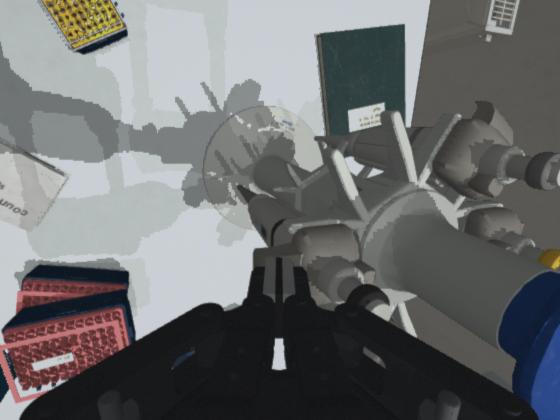

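```bash
python3 -c "
from plan2 import *
cv2.imwrite('pics/t4.png',capture('top'));cv2.imwrite('pics/s4.png',capture('scene'))
a=cv2.imread('pics/t4.png')[130:220,115:225];b=cv2.imread('pics/s4.png')[60:150,165:275]
cv2.imwrite('pics/ts4.png',cv2.resize(np.hstack([a,b]),None,fx=3.6,fy=3.6,interpolation=cv2.INTER_CUBIC))
print(get_state()['ft_force'])"
```

```text
[-0.55631955  0.19762435  0.38799504]
```

View pics/ts4.png

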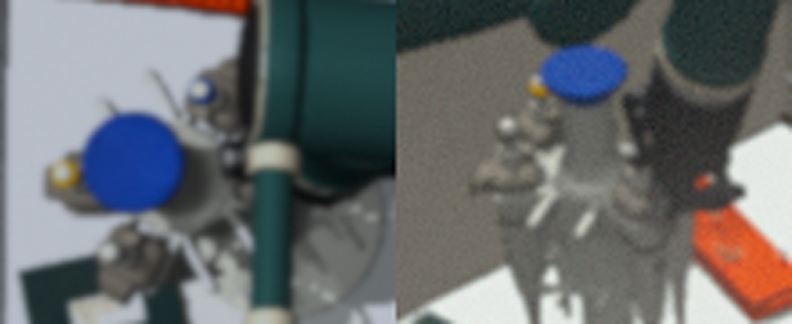

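The head did not move: blue and yellow are where they were. The tip slid over the top of black's collar, being both too high and too shallow. I'll go back to the gap and go lower with less tilt, so the fingers bear on the fork prong (z 296–309, r 79–88) as well as the collar.

```bash
python3 -c "
from plan2 import *
w=arc([-86,-82,-77,-72,-67,-62,-58],98,319,20)
d=arc([-58],98,290,12)[0];e=arc([-58],93.5,290,12)[0]
plan(w+[(*d[:5],9),(*e[:5],4)])"
```

```text
now t 6.55 tcp [552.9 136.8 383.1] tip [552.  162.  314.5] F [-0.6  0.2  0.4]
CALL 0
[[-1,-0.094,0.065,-0.099,0.11,-0.03,-0.3],[-1,0.004,0.114,0.002,0.23,0,-0.62],[-1,0.006,0.143,0.002,0.28,0,-0.79],[-1,0.005,0.143,0.002,0.29,0,-0.78],[-1,0.006,0.143,0.002,0.28,0,-0.78],[-1,0.006,0.143,0.002,0.29,0,-0.79],[-1,0.004,0.114,0.001,0.22,0,-0.62],[-1,0,0,0.041,0,-0.15,0],[-1,0.001,0,0.04,0,-0.15,0],[-1,0.002,0,0.041,0,-0.14,0]]
CALL 1
[[-1,0.002,0,0.041,0,-0.15,0],[-1,0.003,0,0.042,0,-0.15,0],[-1,0.004,0,0.041,0,-0.15,0],[-1,0.004,0,0.042,0,-0.14,0],[-1,0.005,0,0.042,0,-0.15,0],[-1,0.005,0,0.042,0,-0.15,0],[-1,0.015,0,0.003,0,0,0],[-1,0.015,0,0.003,0,0,0],[-1,0.014,0,0.003,0,0,0],[-1,0.015,0,0.003,0,0,0]]
end tip [599.07554384 171.20250352 290.01926566] rot [179.98779926 -11.9969711  121.98779729]
```

{"api": "apply_moves", "payload": {
  "commands": [
    [[-1,-0.094,0.065,-0.099,0.11,0,-0.3],[-1,0.004,0.114,0.002,0.23,0,-0.62],[-1,0.006,0.143,0.002,0.28,0,-0.78],[-1,0.006,0.143,0.002,0.28,0,-0.78],[-1,0.006,0.143,0.002,0.28,0,-0.78],[-1,0.006,0.143,0.002,0.28,0,-0.78],[-1,0.004,0.114,0.001,0.22,0,-0.62],[-1,0,0,0.041,0,-0.15,0],[-1,0,0,0.041,0,-0.15,0],[-1,0.002,0,0.041,0,-0.15,0]]
  ]
}}

```text
t: 7.55
tool_pos: [613.0, 148.7, 378.3]
ee_rot: [3.14, -0.304, 2.125]
ft_force: [-0.8, 0.2, -0.9]
opening: -0.1
```

{"api": "apply_moves", "payload": {
  "commands": [
    [[-1,0.002,0,0.041,0,-0.15,0],[-1,0.003,0,0.042,0,-0.15,0],[-1,0.004,0,0.042,0,-0.15,0],[-1,0.004,0,0.042,0,-0.15,0],[-1,0.005,0,0.042,0,-0.15,0],[-1,0.005,0,0.042,0,-0.15,0],[-1,0.015,0,0.003,0,0,0],[-1,0.015,0,0.003,0,0,0],[-1,0.015,0,0.003,0,0,0],[-1,0,0,0,0,0,0]]
  ]
}}

```text
t: 8.55
tool_pos: [608.2, 157.4, 361.1]
ee_rot: [3.139, -0.211, 2.126]
ft_force: [-0.0, 1.0, -0.3]
opening: 0.1
```

```bash
python3 -c "
from plan2 import *
cv2.imwrite('pics/w5.png',capture('wrist'))
plan(arc(np.arange(-61,-90,-3),93.5,290,12))"
```

```text
now t 8.6 tcp [608.3 157.3 361.1] tip [600.4 170.4 289.7] F [ 0.3  0.7 -0.4]
CALL 0
[[-1,0.022,-0.082,0.001,-0.07,-0.01,0.45],[-1,0.002,-0.075,0,-0.11,0,0.49],[-1,0.002,-0.076,0,-0.1,0,0.49],[-1,0.002,-0.076,0.001,-0.1,0,0.49],[-1,0.002,-0.076,0,-0.11,0,0.49],[-1,0.002,-0.076,0.001,-0.1,0,0.49],[-1,0.002,-0.076,0,-0.11,0,0.49],[-1,0.002,-0.075,0.001,-0.1,0,0.49],[-1,0.002,-0.076,0,-0.1,0,0.49],[-1,0.001,-0.076,0,-0.11,0,0.49]]
end tip [552.78725617 157.01843523 290.02111213] rot [179.9961058  -12.00197009  91.97143175]
```

View pics/w5.png

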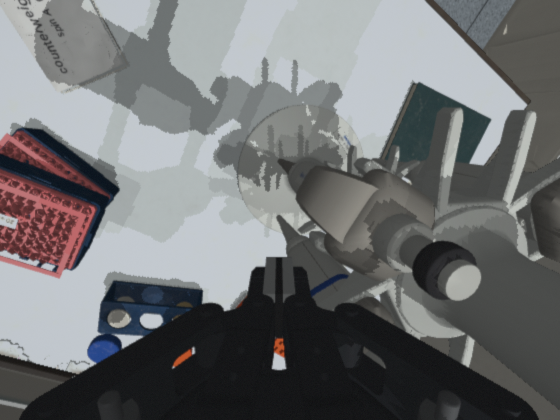

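{"api": "apply_moves", "payload": {
  "commands": [
    [[-1,0.022,-0.08,0,-0.1,0,0.47],[-1,0.002,-0.076,0,-0.1,0,0.49],[-1,0.002,-0.076,0,-0.1,0,0.49],[-1,0.002,-0.076,0,-0.1,0,0.49],[-1,0.002,-0.076,0,-0.1,0,0.49],[-1,0.002,-0.076,0,-0.1,0,0.49],[-1,0.002,-0.076,0,-0.1,0,0.49],[-1,0.002,-0.076,0,-0.1,0,0.49],[-1,0.002,-0.076,0,-0.1,0,0.49],[-1,0.002,-0.076,0,-0.1,0,0.49]]
  ]
}}

```text
t: 9.6
tool_pos: [553.5, 141.5, 362.0]
ee_rot: [-3.141, -0.21, 1.6]
ft_force: [1.4, -1.1, -0.4]
opening: 0.1
```

```bash
cat > look.py <<'E'
from plan2 import *
import sys
def look(n):
    a=capture('top');cv2.imwrite(f'pics/t{n}.png',a);b=capture('scene')
    a=a[130:220,115:225];b=b[60:150,165:275]
    cv2.imwrite(f'pics/ts{n}.png',cv2.resize(np.hstack([a,b]),None,fx=3.6,fy=3.6,interpolation=cv2.INTER_CUBIC))
E
python3 -c "
from look import *
look(6)
plan(arc(np.arange(-91,-120,-3),93,290,12))"
```

```text
now t 9.7 tcp [552.9 141.7 362.1] tip [552.3 156.9 290.7] F [ 0.3 -1.   1. ]
CALL 0
[[-1,0.009,-0.07,0.011,-0.11,-0.01,0.46],[-1,0.002,-0.075,0,-0.11,0,0.49],[-1,0.002,-0.076,0.001,-0.1,0,0.49],[-1,0.002,-0.075,0,-0.1,0,0.49],[-1,0.002,-0.076,0.001,-0.11,0,0.49],[-1,0.002,-0.075,0,-0.1,0,0.49],[-1,0.002,-0.076,0.001,-0.11,0,0.49],[-1,0.002,-0.075,0,-0.1,0,0.48],[-1,0.002,-0.076,0,-0.1,0,0.49],[-1,0.002,-0.075,0.001,-0.11,0,0.49]]
end tip [505.87968125 168.38898704 289.98534808] rot [179.98220719 -11.99157169  62.01416213]
```

View pics/ts6.png

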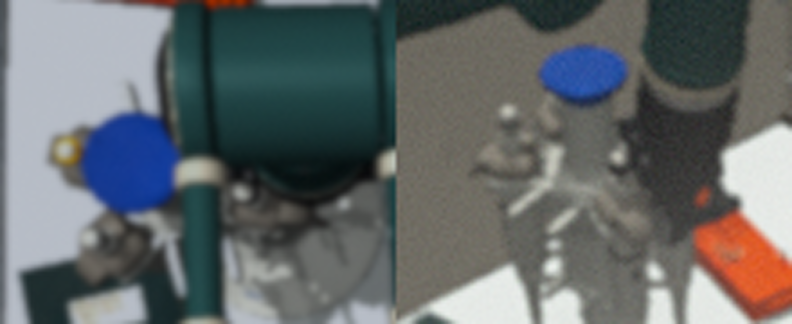

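It works: the head turned roughly 20°. Continue the sweep.

{"api": "apply_moves", "payload": {
  "commands": [
    [[-1,0.009,-0.072,0.006,-0.1,0,0.47],[-1,0.002,-0.076,0,-0.105,0,0.49],[-1,0.002,-0.076,0,-0.105,0,0.49],[-1,0.002,-0.076,0,-0.105,0,0.49],[-1,0.002,-0.076,0,-0.105,0,0.49],[-1,0.002,-0.076,0,-0.105,0,0.49],[-1,0.002,-0.076,0,-0.105,0,0.49],[-1,0.002,-0.076,0,-0.105,0,0.49],[-1,0.002,-0.076,0,-0.105,0,0.49],[-1,0.002,-0.076,0,-0.105,0,0.49]]
  ]
}}

```text
t: 10.7
tool_pos: [498.6, 154.8, 361.9]
ee_rot: [-3.141, -0.208, 1.079]
ft_force: [-0.8, -2.7, 0.6]
opening: -0.2
```

```bash
python3 -c "
from look import *
plan(arc(np.arange(-121,-150,-3),93,290,12))"
```

```text
now t 10.7 tcp [498.6 154.8 361.9] tip [505.7 168.1 290.4] F [-0.8 -2.7  0.6]
CALL 0
[[-1,0.003,-0.076,0.007,-0.11,0.01,0.46],[-1,0.002,-0.075,0,-0.1,0,0.49],[-1,0.002,-0.076,0.001,-0.11,0,0.49],[-1,0.002,-0.075,0,-0.1,0,0.49],[-1,0.002,-0.076,0.001,-0.1,0,0.49],[-1,0.002,-0.075,0,-0.11,0,0.49],[-1,0.002,-0.076,0,-0.1,0,0.49],[-1,0.002,-0.075,0.001,-0.11,0,0.49],[-1,0.002,-0.076,0,-0.1,0,0.49],[-1,0.002,-0.075,0.001,-0.1,0,0.49]]
end tip [470.65611761 201.23964372 289.98358313] rot [-179.97031355  -12.00526591   31.97495531]
```

{"api": "apply_moves", "payload": {
  "commands": [
    [[-1,0.003,-0.076,0.006,-0.11,0,0.47],[-1,0.002,-0.076,0,-0.105,0,0.49],[-1,0.002,-0.076,0,-0.105,0,0.49],[-1,0.002,-0.076,0,-0.105,0,0.49],[-1,0.002,-0.076,0,-0.105,0,0.49],[-1,0.002,-0.076,0,-0.105,0,0.49],[-1,0.002,-0.076,0,-0.105,0,0.49],[-1,0.002,-0.076,0,-0.105,0,0.49],[-1,0.002,-0.076,0,-0.105,0,0.49],[-1,0.002,-0.076,0,-0.105,0,0.49]]
  ]
}}

```text
t: 11.7
tool_pos: [456.8, 193.4, 361.8]
ee_rot: [3.141, -0.207, 0.557]
ft_force: [-3.3, -3.7, 1.3]
opening: -0.1
```

```bash
python3 -c "
from look import *
look(7);cv2.imwrite('pics/w7.png',capture('wrist'))
plan(arc(np.arange(-151,-180,-3),93,290,12))"
```

```text
now t 11.85 tcp [456.7 194.  361.8] tip [469.4 202.  290.3] F [-5.9 -2.7  3.6]
CALL 0
[[-1,0.007,-0.059,0.006,-0.11,0.02,0.51],[-1,0.002,-0.075,0.001,-0.1,0,0.49],[-1,0.002,-0.076,0,-0.11,0,0.49],[-1,0.002,-0.075,0.001,-0.1,0,0.49],[-1,0.002,-0.076,0,-0.11,0,0.49],[-1,0.002,-0.075,0.001,-0.1,0,0.49],[-1,0.002,-0.076,0,-0.11,0,0.48],[-1,0.002,-0.075,0,-0.1,0,0.49],[-1,0.002,-0.076,0.001,-0.1,0,0.49],[-1,0.002,-0.075,0,-0.11,0,0.49]]
end tip [456.59144041 247.23441194 290.02394172] rot [179.98234253 -12.01206708   2.00926175]
```

View pics/ts7.png

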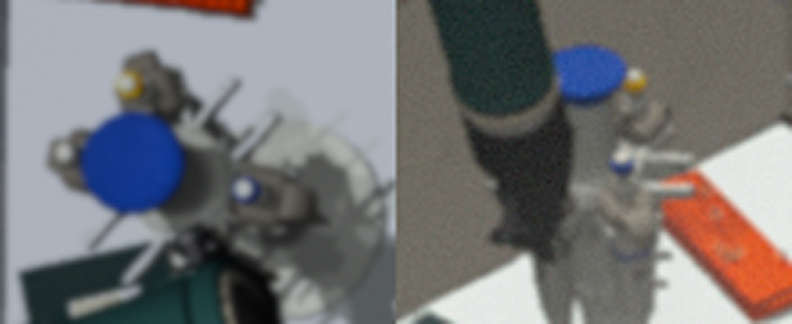

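View pics/w7.png

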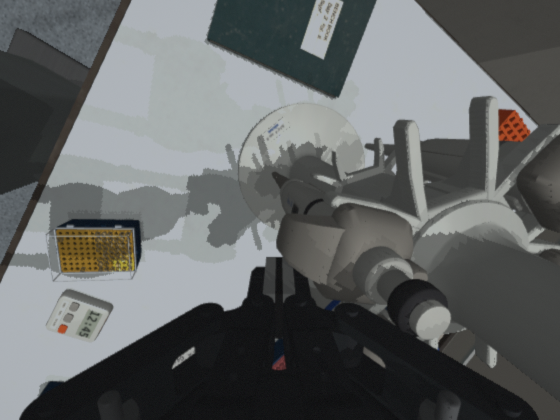

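```bash
python3 -c "
from look import *
c=cam('top');P=onz(c,(115+243/3.6,130+190/3.6),358)-[549.5,250.5,0];print(P,np.degrees(np.arctan2(P[1],P[0])))
P=onz(c,(115+130/3.6,130+85/3.6),358)-[549.5,250.5,0];print('yel',P,np.degrees(np.arctan2(P[1],P[0])))
plan(arc(np.arange(-151,-180,-3),94,290,12))"
```

```text
[-12.696771   -61.18480785 358.        ] -101.72334995355621
yel [ 63.8872518   19.38384267 358.        ] 16.87816729022258
now t 11.85 tcp [456.7 194.  361.8] tip [469.4 202.  290.3] F [-5.9 -2.7  3.6]
CALL 0
[[-1,-0.006,-0.059,0.004,-0.11,0.02,0.51],[-1,0.002,-0.077,0,-0.1,0,0.49],[-1,0.002,-0.076,0.001,-0.11,0,0.49],[-1,0.002,-0.076,0,-0.1,0,0.49],[-1,0.002,-0.076,0,-0.11,0,0.49],[-1,0.002,-0.076,0.001,-0.1,0,0.49],[-1,0.002,-0.077,0,-0.11,0,0.48],[-1,0.002,-0.076,0.001,-0.1,0,0.49],[-1,0.002,-0.076,0,-0.1,0,0.49],[-1,0.002,-0.076,0.001,-0.11,0,0.49]]
end tip [455.5958121  247.19899725 289.96976678] rot [179.98234253 -12.01206708   2.00926175]
```

Blue is now at about −103°, with the finger at about −149°, so blue is about 46° ahead of the finger. The finger has to reach about −226°.

{"api": "apply_moves", "payload": {
  "commands": [
    [[-1,0,-0.076,0.003,-0.105,0,0.49],[-1,0.002,-0.076,0,-0.105,0,0.49],[-1,0.002,-0.076,0,-0.105,0,0.49],[-1,0.002,-0.076,0,-0.105,0,0.49],[-1,0.002,-0.076,0,-0.105,0,0.49],[-1,0.002,-0.076,0,-0.105,0,0.49],[-1,0.002,-0.076,0,-0.105,0,0.49],[-1,0.002,-0.076,0,-0.105,0,0.49],[-1,0.002,-0.076,0,-0.105,0,0.49],[-1,0.002,-0.076,0,-0.105,0,0.49]]
  ]
}}

```text
t: 12.85
tool_pos: [439.6, 247.8, 361.7]
ee_rot: [3.14, -0.206, 0.033]
ft_force: [-7.8, -2.2, 4.2]
opening: 0.2
```

```bash
python3 -c "
from look import *
look(8)
plan(arc(np.arange(-181,-210,-3),94,290,12))"
```

```text
now t 12.95 tcp [439.6 248.5 361.7] tip [454.5 249.  290.3] F [-8.7 -0.2  4.5]
CALL 0
[[-1,0.01,-0.051,0.007,-0.1,0.04,0.48],[-1,0.002,-0.077,0,-0.1,0,0.49],[-1,0.002,-0.076,0,-0.11,0,0.49],[-1,0.002,-0.076,0.001,-0.1,0,0.49],[-1,0.002,-0.076,0,-0.11,0,0.49],[-1,0.002,-0.076,0.001,-0.1,0,0.49],[-1,0.002,-0.077,0,-0.1,0,0.49],[-1,0.002,-0.076,0,-0.11,0,0.49],[-1,0.002,-0.076,0.001,-0.1,0,0.49],[-1,0.002,-0.076,0,-0.11,0,0.49]]
end tip [466.52314425 294.58932295 290.03367494] rot [179.98773414 -12.0147124  -28.02474483]
```

View pics/ts8.png

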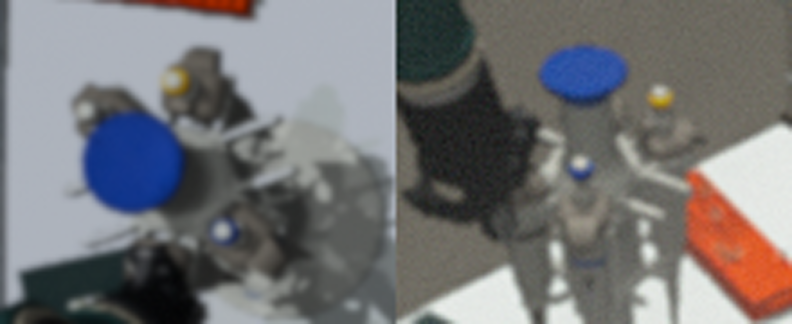

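{"api": "apply_moves", "payload": {
  "commands": [
    [[-1,-0.03,-0.076,0,-0.105,0,0.49],[-1,0.002,-0.076,0,-0.105,0,0.49],[-1,0.002,-0.076,0,-0.105,0,0.49],[-1,0.002,-0.076,0,-0.105,0,0.49],[-1,0.002,-0.076,0,-0.105,0,0.49],[-1,0.002,-0.076,0,-0.105,0,0.49],[-1,0.002,-0.076,0,-0.105,0,0.49],[-1,0.002,-0.076,0,-0.105,0,0.49],[-1,0.002,-0.076,0,-0.105,0,0.49],[-1,0.002,-0.076,0,-0.105,0,0.49]]
  ]
}}

```text
t: 13.95
tool_pos: [450.5, 303.3, 361.1]
ee_rot: [3.139, -0.207, -0.492]
ft_force: [-5.7, 1.2, 2.3]
opening: -0.3
```

```bash
python3 -c "
from look import *
look(9)
plan(arc(np.arange(-211,-227,-2),94,290,12))"
```

```text
now t 14.05 tcp [450.9 304.1 361.1] tip [464.  296.9 289.6] F [-5.1  2.5  0.8]
CALL 0
[[-1,0.043,-0.063,0.004,-0.09,0.03,0.47],[-1,0,-0.051,0,-0.07,0,0.33],[-1,0.001,-0.051,0,-0.07,0,0.33],[-1,0.001,-0.051,0.001,-0.07,0,0.32],[-1,0.001,-0.05,0,-0.07,0,0.33],[-1,0.001,-0.051,0,-0.07,0,0.32],[-1,0.001,-0.051,0,-0.06,0,0.33],[-1,0.001,-0.051,0,-0.07,0,0.33],[-1,0,0,0,0,0,0],[-1,0,0,0,0,0,0]]
end tip [483.08828941 316.97748861 290.02669926] rot [-179.97031368  -12.01156874  -45.02272416]
```

View pics/ts9.png

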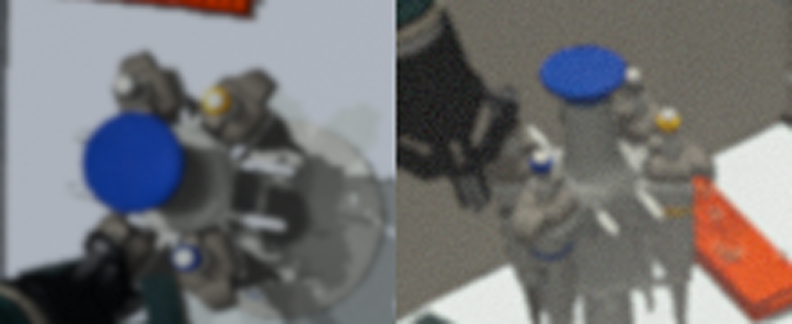

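```bash
cat > ang.py <<'E'
from look import *
def ang(px,py,A=(549.5,250.5)):
    P=onz(cam('top'),(115+px/3.6,130+py/3.6),358);d=P[:2]-A;return P.round(0),np.hypot(*d),np.degrees(np.arctan2(d[1],d[0]))
E
python3 -c "
from ang import *
for p in ((186,257),(216,100),(127,85)): print(ang(*p))"
```

```text
(array([490., 230., 358.]), np.float64(62.754804251632656), np.float64(-160.8116439455102))
(array([601., 208., 358.]), np.float64(66.72940991706402), np.float64(-39.13444032251861))
(array([613., 272., 358.]), np.float64(67.46522848485986), np.float64(18.613506783219858))
```

Blue is at about −160.5°, so push about 18° more, slowing down.

{"api": "apply_moves", "payload": {
  "commands": [
    [[-1,0.002,-0.06,0,-0.08,0,0.37],[-1,0.002,-0.057,0,-0.08,0,0.37],[-1,0.002,-0.057,0,-0.08,0,0.37],[-1,0.002,-0.057,0,-0.08,0,0.37],[-1,0.002,-0.057,0,-0.08,0,0.37],[-1,0.002,-0.038,0,-0.05,0,0.25],[-1,0.002,-0.038,0,-0.05,0,0.25],[-1,0.002,-0.038,0,-0.05,0,0.25],[-1,0,0,0,0,0,0],[-1,0,0,0,0,0,0]]
  ]
}}

```text
t: 15.05
tool_pos: [468.2, 329.0, 361.2]
ee_rot: [3.141, -0.204, -0.767]
ft_force: [-7.1, 6.0, 1.3]
opening: 0.1
```

```bash
python3 -c "
from look import *
look(10)
plan(arc([-220]*4,130,305,12))"
```

```text
now t 15.15 tcp [468.2 329.  361.2] tip [478.9 318.7 289.7] F [-7.8  5.8  0.2]
CALL 0
[[-1,-0.375,0.135,-0.285,0.14,0.05,-0.65],[-1,0,0,0,0,0,0],[-1,0,0,0,0,0,0],[-1,0,0,0,0,0,0],[-1,0,0,0,0,0,0],[-1,0,0,0,0,0,0],[-1,0,0,0,0,0,0],[-1,0,0,0,0,0,0],[-1,0,0,0,0,0,0],[-1,0,0,0,0,0,0]]
end tip [449.89876816 334.09765978 305.01361401] rot [-179.97949943  -11.99098247  -39.96961444]
```

View pics/ts10.png

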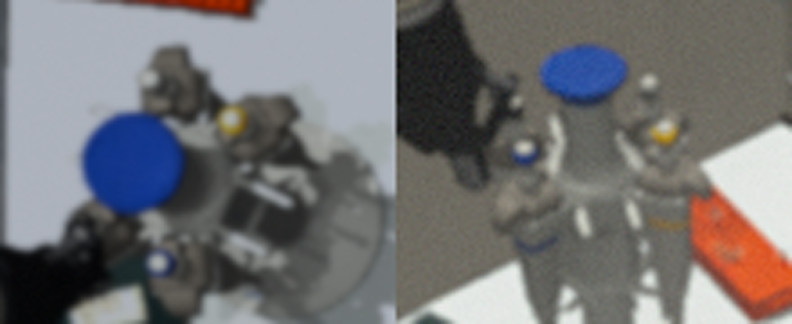

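```bash
python3 -c "
from ang import *
for p in ((159,263),(232,120),(150,79)): print(ang(*p))
print(get_state()['ft_force'])"
```

```text
(array([486., 249., 358.]), np.float64(63.14892027473219), np.float64(-178.68436657123567))
(array([587., 197., 358.]), np.float64(65.17550440270936), np.float64(-55.16309818717006))
(array([617., 256., 358.]), np.float64(68.04754782258567), np.float64(4.265876618977626))
[-7.77792555  5.83373044  0.21776122]
```

Blue is at about −177°, within roughly 5° of straight to the front. I'll retreat radially, rise and move over to the box.

{"api": "apply_moves", "payload": {
  "commands": [
    [[-1,-0.03,0.04,-0.006,0,0,0],[-1,-0.06,0.03,-0.013,0,0,0],[-1,-0.13,0,-0.03,0,0,0],[-1,-0.2,0,-0.043,0,0,0],[-1,-0.3,0,-0.064,0,0,0],[-1,-0.3,0,-0.064,0,0,0],[-1,0.1,0,-0.5,0,0,0],[-1,0.1,0,-0.5,0,0,0],[-1,0.1,0,-0.5,0,0,0],[-1,0.1,0,-0.5,0,0,0]]
  ]
}}

```text
t: 16.15
tool_pos: [407.3, 379.4, 516.2]
ee_rot: [3.141, -0.21, -0.768]
ft_force: [1.1, 0.1, -0.3]
opening: 0.4
```

```bash
python3 -c "
from ang import *
look(11);cv2.imwrite('pics/w11.png',capture('wrist'))
plan([(450,300,450,-30,6,2),(557,-254,440,9.6,0,14),(557,-254,200,9.6,0,8),(557,-254,108,9.6,0,6)])"
```

```text
now t 16.3 tcp [408.1 380.  518.9] tip [419.4 369.7 447.6] F [-0.2  0.6  0.4]
!! [-1, 0.515, 0.205, 0.082, 0.15, -0.51, -1.16]
!! [-1, 0.493, 0.26, 0.055, 0.16, -0.5, -1.16]
CALL 0
[[-1,0.515,0.205,0.082,0.15,-0.51,-1.16],[-1,0.493,0.26,0.055,0.16,-0.5,-1.16],[-1,0.356,0.408,0.046,0.02,-0.07,-0.47],[-1,0.337,0.425,0.043,0.03,-0.07,-0.47],[-1,0.315,0.441,0.039,0.02,-0.07,-0.47],[-1,0.294,0.456,0.037,0.03,-0.07,-0.48],[-1,0.27,0.469,0.032,0.02,-0.06,-0.47],[-1,0.248,0.482,0.03,0.03,-0.07,-0.47],[-1,0.224,0.493,0.027,0.02,-0.07,-0.47],[-1,0.2,0.504,0.024,0.03,-0.07,-0.47]]
CALL 1
[[-1,0.175,0.512,0.022,0.02,-0.07,-0.47],[-1,0.15,0.52,0.019,0.02,-0.07,-0.47],[-1,0.124,0.527,0.017,0.03,-0.07,-0.47],[-1,0.099,0.532,0.015,0.02,-0.07,-0.47],[-1,0.072,0.535,0.013,0.03,-0.06,-0.48],[-1,0.046,0.538,0.011,0.02,-0.07,-0.47],[-1,0,0,0.4,0,0,0],[-1,0,0,0.4,0,0,0],[-1,-0.001,0,0.4,0,0,0],[-1,0,0,0.4,0,0,0]]
CALL 2
[[-1,0,0,0.4,0,0,0],[-1,0,0,0.4,0,0,0],[-1,0,0,0.4,0,0,0],[-1,0,0,0.4,0,0,0],[-1,0,0,0.204,0,0,0],[-1,0,0,0.205,0,0,0],[-1,0,0,0.204,0,0,0],[-1,-0.001,0,0.205,0,0,0],[-1,0,-0.001,0.204,0,0,0],[-1,0,0,0.205,0,0,0]]
end tip [ 557.02329711 -253.99313027  107.97266276] rot [ 1.79984739e+02 -2.33841854e-02  9.61555360e+00]
```

View pics/ts11.png

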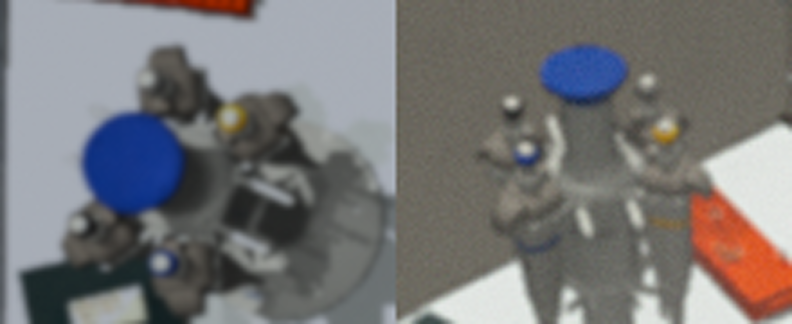

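View pics/w11.png

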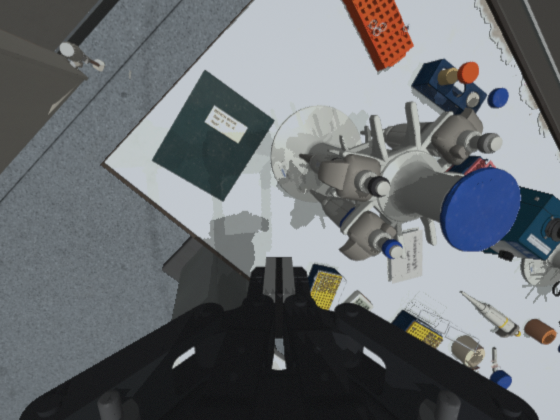

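```bash
python3 -c "
from ang import *
P={n:ang(*p) for n,p in dict(blue=(163,262),black=(83,223),yel=(232,119),grey=(150,80)).items()}
for k,v in P.items(): print(k,v)
a=P['grey'][0]-P['blue'][0];b=P['yel'][0]-P['black'][0]
print('mid',(P['grey'][0]+P['blue'][0])/2,(P['yel'][0]+P['black'][0])/2)
print('blue az',np.degrees(np.arctan2(a[1],a[0]))-180,np.degrees(np.arctan2(b[1],b[0]))-120)"
```

```text
blue (array([487., 246., 358.]), np.float64(62.628486432989796), np.float64(-176.07084673746152))
black (array([516., 303., 358.]), np.float64(62.62150313580758), np.float64(122.63439047561637))
yel (array([587., 197., 358.]), np.float64(65.58687893966672), np.float64(-54.65272678496685))
grey (array([617., 256., 358.]), np.float64(67.33288077939517), np.float64(4.3106982927731305))
mid [552. 251. 358.] [551.5 250.  358. ]
blue az -175.60129464500446 -176.18537662781296
```

Blue sits about 4° (5 mm) off straight, well inside the limit. On to the lid.

{"api": "apply_moves", "payload": {
  "commands": [
    [[-1,0.45,0.25,0.08,0,-0.4,-0.6],[-1,0.45,0.28,0.06,0,-0.4,-0.6],[-1,0.4,0.36,0.04,0,-0.4,-0.6],[-1,0.33,0.41,0.03,0,-0.3,-0.6],[-1,0.3,0.44,0,0,-0.3,-0.6],[-1,0.28,0.46,0,0,-0.2,-0.6],[-1,0.26,0.47,0,0,0,-0.6],[-1,0.24,0.48,0,0,0,-0.6],[-1,0.2,0.49,0,0,0,-0.6],[-1,0.18,0.5,0,0,0,-0.6]]
  ]
}}

```text
t: 17.3
tool_pos: [469.8, -15.4, 525.7]
ee_rot: [3.11, 0.019, -0.141]
ft_force: [0.4, 0.2, 0.3]
opening: 0.1
```

```bash
python3 -c "
from look import *
plan([(557,-254,430,9.6,0,8),(557,-254,200,9.6,0,7),(557,-254,108,9.6,0,5)],dec=2)"
```

```text
now t 17.3 tcp [469.8 -15.4 525.7] tip [468.2 -17.5 452.7] F [0.4 0.2 0.3]
CALL 0
[[-1,0.2,0.37,0.05,0.03,0.03,-0.37],[-1,0.19,0.38,0.04,0.04,0.03,-0.37],[-1,0.17,0.39,0.05,0.03,0.02,-0.36],[-1,0.15,0.39,0.04,0.04,0.03,-0.37],[-1,0.14,0.4,0.04,0.03,0.03,-0.37],[-1,0.13,0.4,0.04,0.03,0.03,-0.37],[-1,0.11,0.41,0.04,0.04,0.03,-0.37],[-1,0.09,0.42,0.04,0.03,0.03,-0.36],[-1,0,0,0.44,0,0,0],[-1,0,0,0.44,0,0,0]]
CALL 1
[[-1,0,0,0.43,0,0,0],[-1,0,0,0.44,0,0,0],[-1,0,0,0.44,0,0,0],[-1,0,0,0.44,0,0,0],[-1,0,0,0.44,0,0,0],[-1,0,0,0.24,0,0,0],[-1,0,0,0.25,0,0,0],[-1,0,0,0.24,0,0,0],[-1,0,0,0.25,0,0,0],[-1,0,0,0.24,0,0,0]]
end tip [ 557.28246279 -254.33989396  108.33033602] rot [ 1.79992158e+02 -2.69683161e-02  9.57456617e+00]
```

{"api": "apply_moves", "payload": {
  "commands": [
    [[-1,0.2,0.37,0.05,0.03,0.03,-0.37],[-1,0.19,0.38,0.04,0.04,0.03,-0.37],[-1,0.17,0.39,0.05,0.03,0.02,-0.37],[-1,0.15,0.39,0.04,0.03,0.03,-0.37],[-1,0.14,0.4,0.04,0.03,0.03,-0.37],[-1,0.13,0.4,0.04,0.04,0.03,-0.37],[-1,0.11,0.41,0.04,0.03,0.03,-0.37],[-1,0.09,0.42,0.04,0.03,0.03,-0.37],[-1,0,0,0.4,0,0,0],[-1,0,0,0.4,0,0,0]]
  ]
}}

```text
t: 18.3
tool_pos: [557.5, -254.2, 443.0]
ee_rot: [3.14, -0.002, 0.165]
ft_force: [-1.1, 0.4, -0.2]
opening: -0.1
```

```bash
python3 -c "
from look import *
cv2.imwrite('pics/w12.png',capture('wrist'))
plan([(558,-254,200,9.6,0,4),(558,-254,108,9.6,0,6)],dec=2)"
```

```text
now t 18.35 tcp [ 555.7 -252.8  435.7] tip [ 555.1 -252.5  362.7] F [-0.9  0.8 -4.2]
CALL 0
[[-1,0.01,0.01,0.54,-0.01,0.02,0],[-1,0.01,0.01,0.54,-0.02,0.01,-0.01],[-1,0.01,0,0.55,-0.01,0.02,0],[-1,0.01,0.01,0.54,-0.01,0.02,-0.01],[-1,0,0,0.2,0,0,0],[-1,0,0,0.21,0,0,0],[-1,0,0,0.2,0,0,0],[-1,0,0,0.21,0,0,0],[-1,0,0,0.2,0,0,0],[-1,0,0,0.21,0,0,0]]
end tip [ 558.26003783 -254.14957115  107.63625471] rot [-1.79996675e+02 -1.84812632e-02  9.60075153e+00]
```

View pics/w12.png

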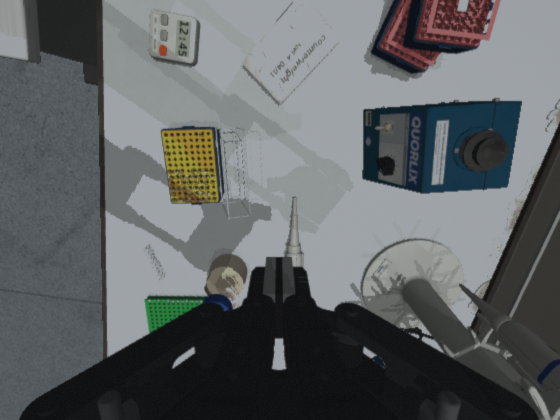

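Box at (192,166) with the lid open to the right, up to column 262; bottle at (227,275). I'll cross-check the box position from this view, using the pose at the time of the picture.

```bash
python3 -c "
from h import *
s=get_state();s['tool_pos']=np.array([557.0,-253.8,440.5])
c=cam('wrist',s)
for uv in((163,128),(217,127),(222,203),(172,206)): print(onz(c,uv,54).round(0))
P=np.mean([onz(c,uv,54) for uv in((163,128),(217,127),(222,203),(172,206))],0);print(P)
print(onz(c,(262,130),116),onz(c,(262,210),116))
print(proj(c,[[528,-313,116],[507,-202,116]]))"
```

```text
[ 377. -218.   54.]
[ 455. -203.   54.]
[ 475. -317.   54.]
[ 397. -336.   54.]
[ 425.82207362 -268.63917313   54.        ]
[ 524.08257726 -193.83733043  116.        ] [ 539.79177828 -298.89768992  116.        ]
[[252.10902341 218.21305152]
 [247.80475023 134.25996244]]
```

{"api": "apply_moves", "payload": {
  "commands": [
    [[-1,0.01,0.01,0.54,0,0,0],[-1,0.01,0.01,0.54,0,0,0],[-1,0.01,0,0.54,0,0,0],[-1,0,0,0.54,0,0,0],[-1,0,0,0.21,0,0,0],[-1,0,0,0.2,0,0,0],[-1,0,0,0.2,0,0,0],[-1,0,0,0.2,0,0,0],[-1,0,0,0.2,0,0,0],[-1,0,0,0.2,0,0,0]]
  ]
}}

```text
t: 19.35
tool_pos: [560.8, -255.4, 192.1]
ee_rot: [3.139, -0.004, 0.166]
ft_force: [0.4, 0.4, -0.7]
opening: 0.2
```

```bash
python3 -c "
from look import *
cv2.imwrite('pics/w13.png',capture('wrist'));cv2.imwrite('pics/s13.png',capture('scene'));crop('pics/s13.png',250,200,130,110,6,'pics/s13c.png')
plan([(558,-254,108,9.6,0,1)],dec=2)"
```

```text
now t 19.45 tcp [ 559.  -254.5  189.5] tip [ 558.9 -254.4  116.5] F [ 0.2  0.5 -0.2]
CALL 0
[[-1,-0.01,-0.01,0.11,-0.01,0.01,-0.01],[-1,0,0,0,0,0,0],[-1,0,0,0,0,0,0],[-1,0,0,0,0,0,0],[-1,0,0,0,0,0,0],[-1,0,0,0,0,0,0],[-1,0,0,0,0,0,0],[-1,0,0,0,0,0,0],[-1,0,0,0,0,0,0],[-1,0,0,0,0,0,0]]
end tip [ 558.08314619 -253.8647022   108.30064157] rot [1.79976937e+02 5.30989664e-03 9.57483776e+00]
```

View pics/w13.png

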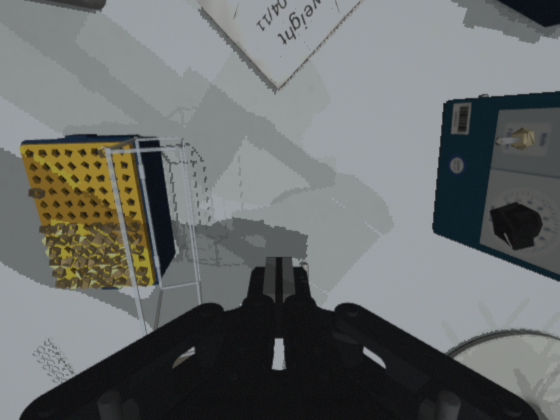

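View pics/s13c.png

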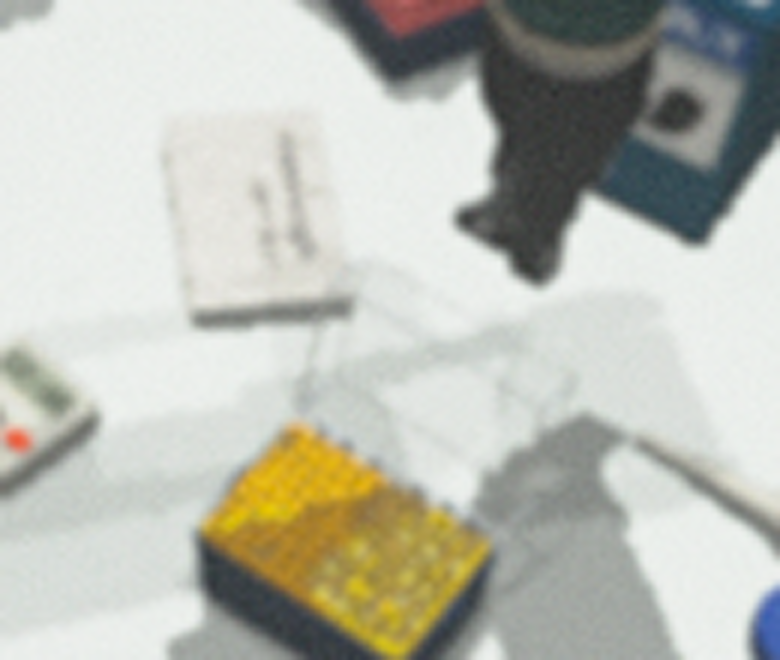

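The finger is behind the middle of the lid edge. Lower a little and approach slowly.

{"api": "apply_moves", "payload": {
  "commands": [
    [[-1,0,0,0.1,0,0,0],[-1,0,0,0.1,0,0,0],[-1,-0.1,0,0,0,0,0],[-1,-0.1,0,0,0,0,0],[-1,-0.04,0,0,0,0,0],[-1,-0.04,0,0,0,0,0],[-1,-0.04,0,0,0,0,0],[-1,-0.04,0,0,0,0,0],[-1,-0.04,0,0,0,0,0],[-1,-0.04,0,0,0,0,0]]
  ]
}}

```text
t: 20.45
tool_pos: [528.1, -260.7, 177.7]
ee_rot: [3.139, -0.004, 0.166]
ft_force: [0.6, -0.1, 0.9]
opening: 0.3
```

```bash
cat > box.py <<'E'
from look import *
C=np.array([423.3,-277]);e=np.array([np.cos(np.radians(9.6)),np.sin(np.radians(9.6))]);n=np.array([-e[1],e[0]])
def st():
    s=get_state();R=Ro.from_euler('xyz',s['ee_rot']);p=s['tool_pos']+R.apply(L)
    d=p[:2]-C;print('t',round(s['t'],2),'tip u_front',round(d@e-41-14.5,1),'yb',round(d@n,1),'w',round(p[2]-52,1),'F box',np.round([s['ft_force'][:2]@e,s['ft_force'][:2]@n,s['ft_force'][2]],1))
E
python3 -c "
from box import *
st();cv2.imwrite('pics/w14.png',capture('wrist'))"
```

```text
t 20.45 tip u_front 50.8 yb -1.6 w 52.7 F box [ 0.6 -0.2  0.9]
```

View pics/w14.png

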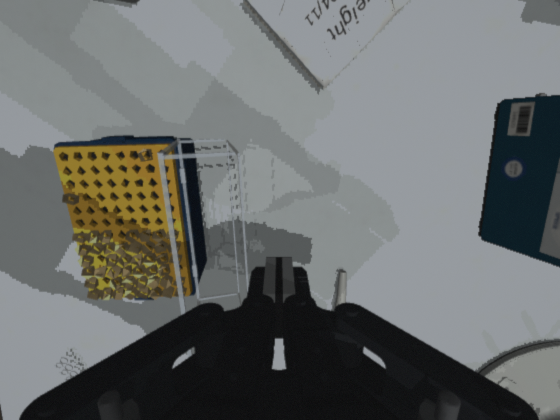

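Not quite in contact yet; the lid edge is at column 243 and the finger at 250. Continue slowly, rising gently.

{"api": "apply_moves", "payload": {
  "commands": [
    [[-1,-0.04,0,-0.02,0,0,0],[-1,-0.04,0,-0.02,0,0,0],[-1,-0.04,0,-0.02,0,0,0],[-1,-0.04,0,-0.02,0,0,0],[-1,-0.04,0,-0.02,0,0,0],[-1,-0.04,0,-0.02,0,0,0],[-1,-0.04,0,-0.02,0,0,0],[-1,-0.04,0,-0.02,0,0,0],[-1,-0.04,0,-0.02,0,0,0],[-1,-0.04,0,-0.02,0,0,0]]
  ]
}}

```text
t: 21.5
tool_pos: [497.9, -265.5, 192.3]
ee_rot: [3.14, -0.002, 0.166]
ft_force: [0.7, -0.1, -0.7]
opening: 0.1
```

```bash
python3 -c "
from box import *
st();cv2.imwrite('pics/w15.png',capture('wrist'));cv2.imwrite('pics/s15.png',capture('scene'));crop('pics/s15.png',250,200,130,110,6,'pics/s15c.png')"
```

```text
t 21.5 tip u_front 20.2 yb -1.3 w 67.3 F box [ 0.7 -0.2 -0.7]
```

View pics/w15.png

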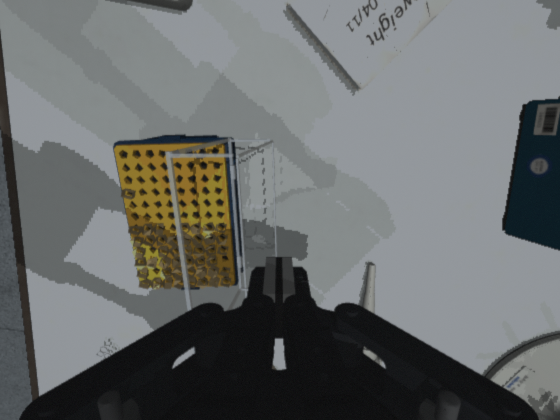

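View pics/s15c.png

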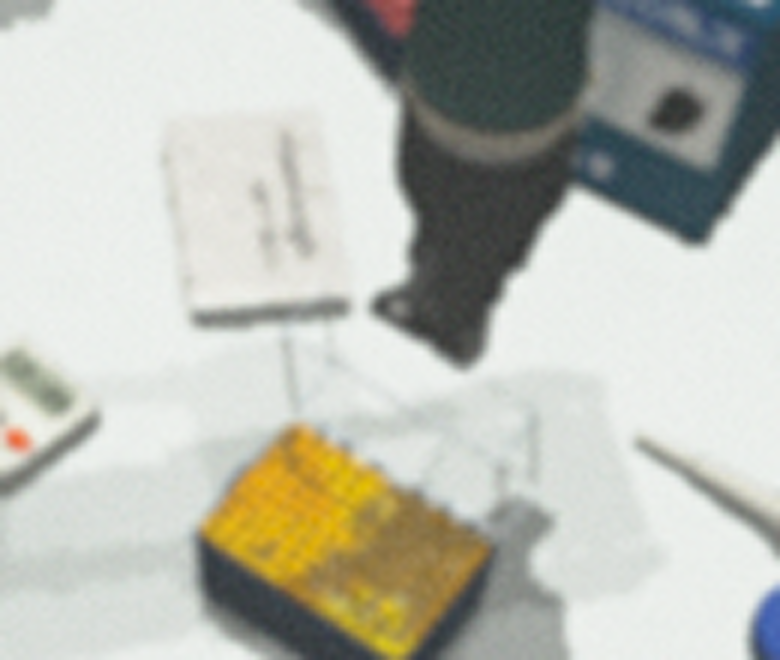

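The lid is at about 80° and the box hasn't moved. Follow the arc over the top.

{"api": "apply_moves", "payload": {
  "commands": [
    [[-1,-0.065,0,-0.015,0,0,0],[-1,-0.065,0,-0.015,0,0,0],[-1,-0.065,0,-0.015,0,0,0],[-1,-0.065,0,-0.01,0,0,0],[-1,-0.065,0,-0.005,0,0,0],[-1,-0.065,0,0.005,0,0,0],[-1,-0.065,0,0.01,0,0,0],[-1,-0.065,0,0.015,0,0,0],[-1,-0.065,0,0.02,0,0,0],[-1,-0.065,0,0.03,0,0,0]]
  ]
}}

```text
t: 22.6
tool_pos: [449.8, -273.7, 190.7]
ee_rot: [3.139, -0.003, 0.166]
ft_force: [0.3, -1.2, 0.8]
opening: -0.0
```

```bash
python3 -c "
from box import *
st();cv2.imwrite('pics/w16.png',capture('wrist'));cv2.imwrite('pics/s16.png',capture('scene'));crop('pics/s16.png',250,200,130,110,6,'pics/s16c.png')"
```

```text
t 22.6 tip u_front -28.6 yb -1.4 w 65.7 F box [ 0.1 -1.2  0.8]
```

View pics/w16.png

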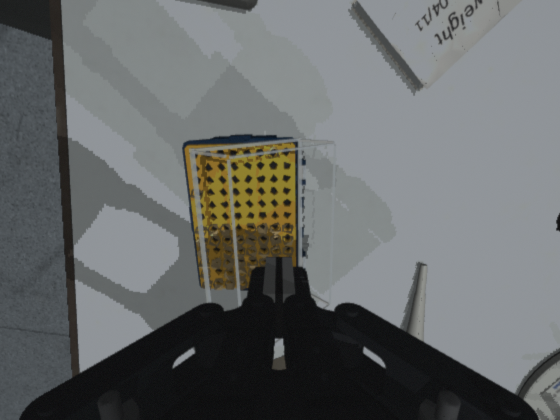

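View pics/s16c.png

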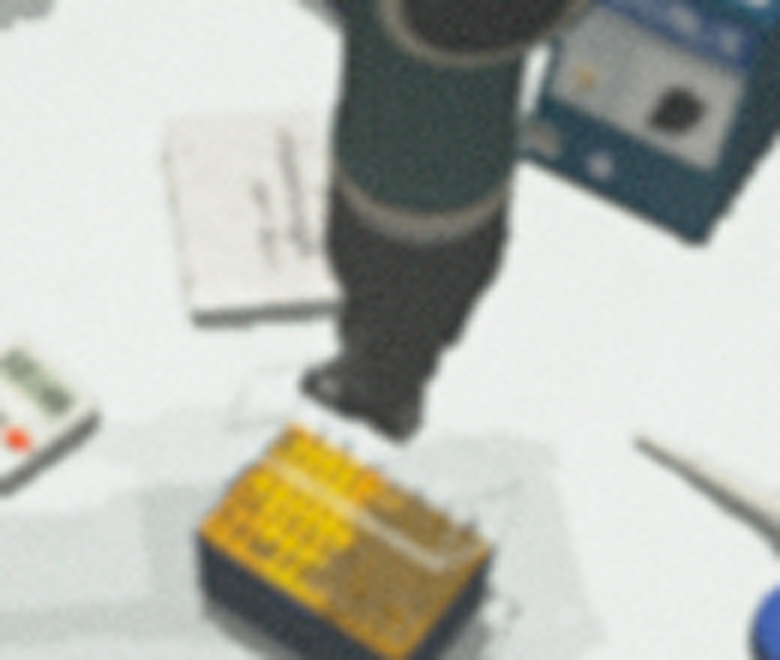

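The lid is now at about 40° and the box is still in place. Continue down.

{"api": "apply_moves", "payload": {
  "commands": [
    [[-1,-0.06,0,0.03,0,0,0],[-1,-0.06,0,0.035,0,0,0],[-1,-0.055,0,0.04,0,0,0],[-1,-0.055,0,0.04,0,0,0],[-1,-0.05,0,0.04,0,0,0],[-1,-0.04,0,0.04,0,0,0],[-1,-0.03,0,0.04,0,0,0],[-1,-0.03,0,0.04,0,0,0],[-1,-0.02,0,0.04,0,0,0],[-1,-0.02,0,0.03,0,0,0]]
  ]
}}

```text
t: 23.7
tool_pos: [418.9, -278.8, 162.0]
ee_rot: [3.14, -0.002, 0.166]
ft_force: [-0.2, -0.4, 0.2]
opening: 0.0
```

```bash
python3 -c "
from box import *
st();cv2.imwrite('pics/w17.png',capture('wrist'))"
```

```text
t 23.7 tip u_front -59.9 yb -1.1 w 37.0 F box [-0.3 -0.4  0.2]
```

View pics/w17.png

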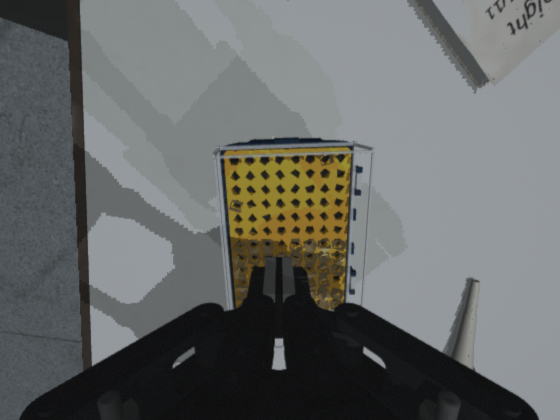

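Almost shut. Press straight down slowly, watching the force.

{"api": "apply_moves", "payload": {
  "commands": [
    [[-1,0,0,0.02,0,0,0],[-1,0,0,0.02,0,0,0],[-1,0,0,0.02,0,0,0],[-1,0,0,0.015,0,0,0],[-1,0,0,0.015,0,0,0],[-1,0,0,0,0,0,0],[-1,0,0,0,0,0,0],[-1,0,0,0,0,0,0],[-1,0,0,0,0,0,0],[-1,0,0,0,0,0,0]]
  ]
}}

```text
t: 24.75
tool_pos: [419.2, -278.9, 156.1]
ee_rot: [3.139, -0.003, 0.166]
ft_force: [-1.2, 1.9, 4.9]
opening: 0.0
```

```bash
python3 -c "
from box import *
st()"
```

```text
t 24.75 tip u_front -59.6 yb -1.3 w 31.1 F box [-0.9  2.1  4.9]
```

{"api": "apply_moves", "payload": {
  "commands": [
    [[-1,0,0,0.01,0,0,0],[-1,0,0,0.01,0,0,0],[-1,0,0,0.01,0,0,0],[-1,0,0,0,0,0,0],[-1,0,0,0,0,0,0],[-1,0,0,0,0,0,0],[-1,0,0,0,0,0,0],[-1,0,0,0,0,0,0],[-1,0,0,0,0,0,0],[-1,0,0,0,0,0,0]]
  ]
}}

```text
t: 25.75
tool_pos: [419.3, -279.0, 155.8]
ee_rot: [3.139, -0.002, 0.166]
ft_force: [-5.8, 5.0, 18.0]
opening: -0.2
```

```bash
python3 -c "
from box import *
st()"
```

```text
t 25.75 tip u_front -59.6 yb -1.5 w 30.8 F box [-4.9  5.9 18. ]
```

A hard stop: 18 N with only 0.3 mm of travel, and the tip at z≈83 against 84 for a shut lid. Lift straight off and move back.

{"api": "apply_moves", "payload": {
  "commands": [
    [[-1,0,0,-0.03,0,0,0],[-1,0,0,-0.06,0,0,0],[-1,0,0,-0.2,0,0,0],[-1,0,0,-0.4,0,0,0],[-1,0,0,-0.5,0,0,0],[-1,0,0,-0.5,0,0,0],[-1,0.3,0,-0.4,0,0,0],[-1,0.5,0,-0.2,0,0,0],[-1,0.5,0,0,0,0,0],[-1,0.3,0,0,0,0,0]]
  ]
}}

```text
t: 26.75
tool_pos: [539.6, -258.4, 326.3]
ee_rot: [3.138, -0.005, 0.167]
ft_force: [-0.2, -0.6, -0.0]
opening: -0.2
```

```bash
python3 -c "
from box import *
s=get_state();cv2.imwrite('pics/w18.png',capture('wrist'));print(s['tool_pos'],s['ee_rot'])
look(18);cv2.imwrite('pics/s18.png',capture('scene'));crop('pics/s18.png',250,200,130,110,6,'pics/s18c.png')
st()"
```

```text
[ 539.59514126 -258.44504633  326.26539003] [ 3.13824432 -0.00511301  0.16676342]
t 26.95 tip u_front 59.6 yb -0.8 w 199.5 F box [-0.3 -0.3  0.1]
```

View pics/w18.png

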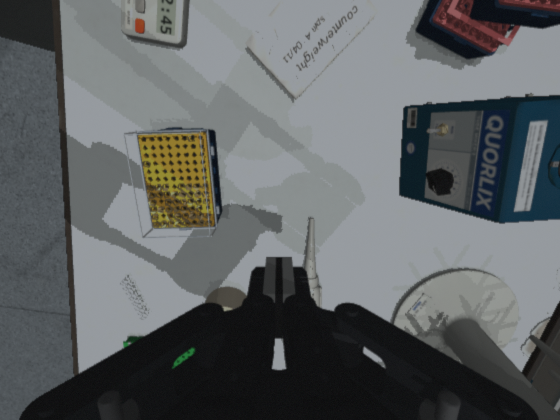

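View pics/ts18.png

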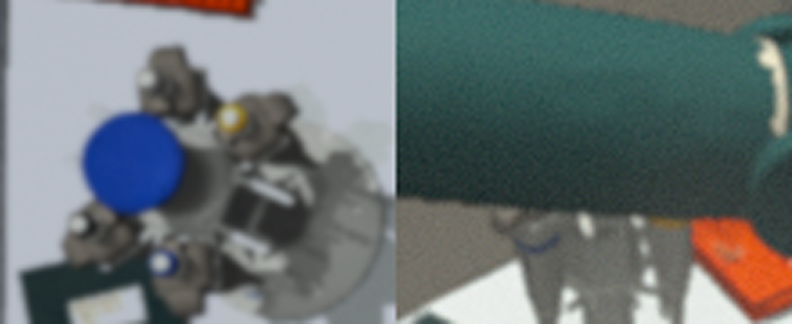

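View pics/s18c.png

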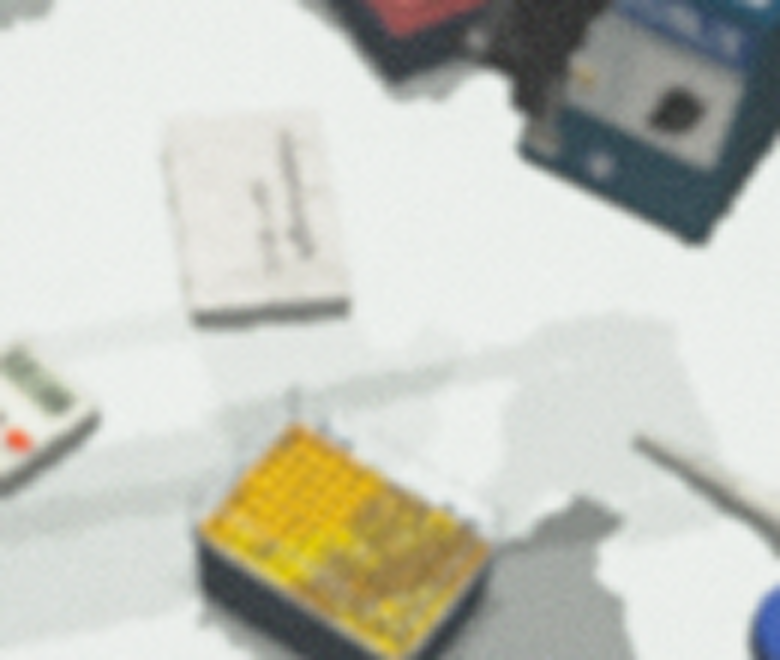

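View pics/s18.png

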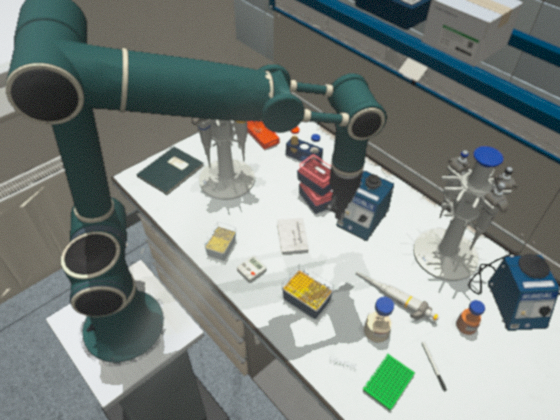

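The lid looks shut, the stand is unchanged, and the box, timer, plate and bottle are in place. To check that the lid is fully down, I'll compare its front edge in the wrist view with where a shut edge should project.

```bash
python3 -c "
from box import *
s=get_state();c=cam('wrist',s)
for th in (0,.08,.15,.3):
  u=-80*np.cos(th)+32*np.sin(th);w=80*np.sin(th)+32*np.cos(th)
  print(th,[proj(c,[[*(C+(41+u)*e+y*n),52+w]])[0].round(1).tolist() for y in(59,-59)], 'rear', [proj(c,[[*(C+(41+32*np.sin(th))*e+y*n),52+32*np.cos(th)]])[0].round(1).tolist() for y in(59,-59)])
print('base hinge',[proj(c,[[*(C+41*e+y*n),50]])[0].round(1).tolist() for y in(59,-59)])
crop('pics/w18.png',115,115,120,130,5,'pics/w18c.png');print(s['t'],s['ft_force'])"
```

```text
0 [[124.1, 136.9], [140.9, 244.8]] rear [[203.8, 136.8], [212.0, 244.7]]
0.08 [[123.8, 137.3], [141.0, 247.1]] rear [[206.4, 136.8], [214.3, 244.7]]
0.15 [[124.1, 137.7], [141.5, 249.2]] rear [[208.6, 136.8], [216.3, 244.6]]
0.3 [[126.4, 138.5], [144.1, 253.4]] rear [[213.5, 136.7], [220.6, 244.2]]
base hinge [[211.0, 134.7], [217.8, 233.4]]
26.95 [-0.28621904 -0.31485515  0.06539862]
```

View pics/w18c.png

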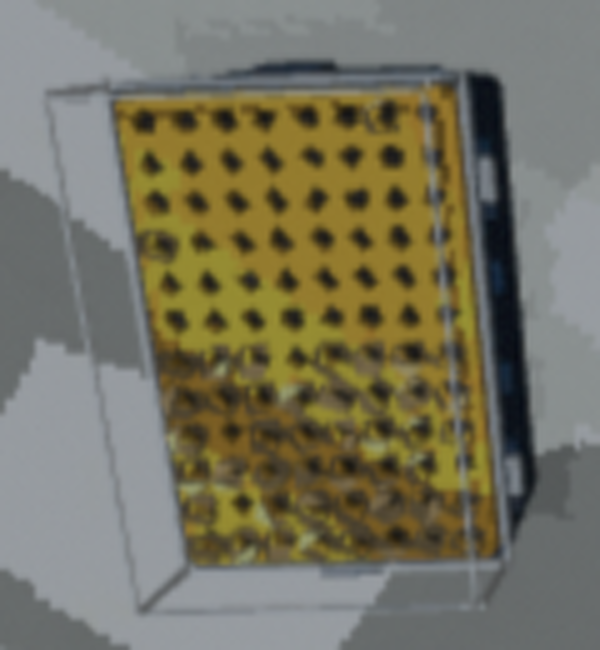

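The front/rear edge ratio and the spacing match a shut lid, not 0.08 rad or more. The arm is clear with no force on it, so I'm handing in.

```bash
python3 -c "
from plant import ticket
print(ticket.finish_job())"
```

```text
the job is handed in; nothing more can be done
None
```

I turned the left stand's head until the blue pipette hung at the front, and pushed the yellow tip box lid shut. I handed the job in at about 27 s of the 72 s allowed; no verdict was reported.

**Stand:** With the fingers closed, I pushed the black pipette's fork clockwise and gently swept the head round by about 147°. The force readings I took along the way stayed below about 10 N. The top camera puts blue about 4° (5 mm) off straight to the front, against a limit of 15° (19 mm). A later picture, about 10 s on, showed the head unchanged.

**Tip box:** I followed the lid over its arc from behind, then pressed it down to a hard stop of about 18 N. The fingertip was then at about 83 mm, where a shut lid's top is 84 mm. The edges in the wrist view fit a shut lid better than one at 0.08 rad. The box, timer, plate and bottle show no visible movement.

**What went wrong or disagreed:**
- My first lowering of the fingers touched the stand, probably the knuckles against the hub, with about 4 N.
- My first sweep slid over the black pipette's collar without turning the head. I lowered and re-tilted the tool, and the second sweep worked.
- Position estimates from the different cameras disagreed by up to 8 mm, which was within what the job allowed.

The arm finished clear, with no contact force on it.

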